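Clear the strip-down tray through its scrap chute

TASK

Clear the strip-down tray: first save every finned heat sink, setting each flat and fins up into a pocket of its own in the grey storage block while the chute stays shut. Then pull the chute's stiff slide gate out 60 mm, to the line scribed on its blade (past 80 mm the blade leaves its guides, so never that far), and push all the scrap brackets and socket shells off the plate into the chute with the scraper block rather than lifting them. When the tray is clear, stand the scraper back in its caddy, push the gate fully shut, and leave the other things on the bench where they are.

Things in the scene. Friction and masses are not known exactly. Their poses are not given: they have to be found in the camera images.
- tray: stainless strip-down tray, fixed, 192 mm wide (x), 331 mm long (y); origin on the bench, x centred. Black matted plate, top 75 mm above the bench, x -90..90 mm, y -100 (lip of the chute) to +150 mm; 6 mm curbs stand 12 mm above the plate on both long sides and the +y end. From y -100 to -160 mm is the chute's opening, then a bridge (y -160..-175, top 81 mm high) under which the gate's blade slides
- chute (a point): centre of the scrap chute's floor, 4 mm above the bench, at the tray's x 0, y -130 mm. The chute is 180 by 60 mm and 71 mm deep, shut by the slide gate, whose blade lies 2.5 mm below plate level. Scrap pushed past the lip towards the tray's -y falls in and rests here
- gate (a joint): how far the slide gate is pulled out, m: 0 shut, 0.060 when the line scribed across its blade comes level with the outer face of the bridge, end stop 0.095. It moves along the tray's -y, stays where it is left, and takes about 9 N to slide either way
- gate_grip (a point): middle of the gate's pull handle: a level round bar 12 mm thick, 90 mm long along the tray's x, 107 mm above the bench and 34 mm above the blade, on two posts at its ends; with the gate shut it is 40 mm outside the bridge. Moves with the gate
- block: grey plastic storage block fixed on the bench, 102 by 102 by 22 mm high, origin under its centre, four square pockets 32 by 32 mm and 9 mm deep centred at x, y = +-25 mm (all four combinations), square with its axes, their floors 13 mm above the bench
- caddy: shallow dark steel caddy for the scraper, fixed on the bench, outside 128 mm (x) by 46 mm (y), walls 4 mm thick and 14 mm high, floor 4 mm thick; origin under its centre
- scraper: scraper block, 160 g: a black rubber foot 110 mm (x) by 28 mm (y) by 14 mm high with an upright wooden grip on it 80 mm (x) by 18 mm (y) reaching 54 mm above the foot's underside; origin at the centre of the underside. At first it stands in the caddy, foot down, long sides alike
- sink0: finned aluminium heat sink, 24 by 24 by 22 mm high, about 22 g, origin at the centre of its flat underside, fins up (z), sides along its x and y; lies on the tray's plate at first; may be absent
- sink1: finned aluminium heat sink, 24 by 24 by 22 mm high, about 22 g, origin at the centre of its flat underside, fins up (z), sides along its x and y; lies on the tray's plate at first; may be absent
- sink2: finned aluminium heat sink, 24 by 24 by 22 mm high, about 22 g, origin at the centre of its flat underside, fins up (z), sides along its x and y; lies on the tray's plate at first; may be absent
- sink3: finned aluminium heat sink, 24 by 24 by 22 mm high, about 22 g, origin at the centre of its flat underside, fins up (z), sides along its x and y; lies on the tray's plate at first; may be absent
- scrap0: scrap: steel angle bracket 20 by 14 by 13 mm high, 3 mm thick, about 11 g, origin at the centre of its underside; lies on the tray's plate at first; may be absent
- scrap1: scrap: steel angle bracket 20 by 14 by 13 mm high, 3 mm thick, about 11 g, origin at the centre of its underside; lies on the tray's plate at first; may be absent
- scrap2: scrap: steel angle bracket 20 by 14 by 13 mm high, 3 mm thick, about 11 g, origin at the centre of its underside; lies on the tray's plate at first; may be absent
- scrap3: scrap: steel socket shell 16 by 14 by 8 mm high, about 11 g, origin at the centre of its underside; lies on the tray's plate at first; may be absent
- scrap4: scrap: steel socket shell 16 by 14 by 8 mm high, about 11 g, origin at the centre of its underside; lies on the tray's plate at first; may be absent
- scrap5: scrap: steel socket shell 16 by 14 by 8 mm high, about 11 g, origin at the centre of its underside; lies on the tray's plate at first; may be absent
- tape: bystander: roll of red tape lying flat, 90 mm across, 22 mm high
- spool: bystander: solder spool standing, 52 mm across, 38 mm high
- flux_jar: bystander: amber flux jar, 48 mm across, 45 mm high
- driver: bystander: screwdriver 170 mm long, lying
- esd_brush: bystander: small brush 170 mm long, lying
- magnifier: bystander: black eye loupe, 42 mm across, 37 mm high

How it is judged:
By the outcome, as a careful person would: the job done as asked, in the order asked, and still so for the second after the job is handed in, with the robot touching nothing.
Of sink0, sink1, sink2, sink3 only 3 to 4 are there at a start; the rules pass over those that are not, and their reading is None.
Of scrap0, scrap1, scrap2, scrap3, scrap4, scrap5 only 4 to 6 are there at a start; the rules pass over those that are not, and their reading is None.
At some moment in a run one of sink0, sink1, sink2, sink3 may be knocked a few centimetres aside while the robot is not near it.
Once in a run the grip may slacken for a moment while it holds something.
It also fails if it takes over 210 s, if anything falls off the work surface, if the arm or the gripper's body presses on something with over 40 N, if the wrist force passes 120 N, or if a joint passes its speed limit or range.

ROBOT

A 6-joint arm with a two-finger parallel gripper is mounted at the origin on the work surface. World frame = base frame: x ahead of the robot, y to its left, z up, the work surface at z = 0. Lengths are in m, angles in rad, forces in N, time in s.
With the tool pointing down it reaches from about 0.275 to 0.875 m from the base axis. Payload 12.5 kg.
Tool frame: the origin (TCP) lies midway between the tips of the shut fingers; the grasp point (between the pads) lies 19 mm behind it; x points along the fingers, y is the direction in which the jaws open and shut, and the axes are right-handed (so a half turn about x gives the same grasp; the last joint's range is limited). The gripper opens to 85 mm and grips with 20 to 120 N. Pads are 22 mm wide; open, the fingers measure 114 mm over their backs; the gripper's body (76 mm by 85 mm) begins 54 mm behind the grasp point. The pads swing forward as they close: fully open they stand 13 mm farther back than shut.
Start: joints at [-1.195, 0.351, 1.652, -0, 1.139, -0.085], TCP at [0.245, -0.493, 0.231] pointing down, gripper open.
Joint ranges: [-2.75, 2.75], [-0.79, 2.1], [0.01, 2.65], [-1.57, 4.71], [0.07, 3.14], [-2.87, 2.87]. Speed limits (rad/s): [2.22, 2.22, 2.79, 3.14, 3.14, 3.14].

INTERFACE

Orientations are given as a unit quaternion [w, x, y, z].
In Python, from cell import robot gives the robot as it stands.
- The arm moves only by the tool send_rows, never from a script. Its argument "deltas" is a list that holds one entry, the list of rows, each a list of 4 numbers: the shift along the tool's x, y, z in cm, then the turn about the tool's x in degrees. A call has 1 to 12 rows; each row is the pose to reach, as a shift and turn from the pose commanded when the call began, along the tool's axes at that moment; what a row does not reach only later rows make up. A row lasts 1/8 s, in which the tool goes at most 62.5 mm and 10.7 degrees, less where a joint would pass 70% of its speed; a pose out of reach is approached as far as the arm can. A call with a gripper value outside its range is refused whole. "claw" is the opening, from 0 (shut) to 1 (fully open), set as the call begins (left out, the last holds). The fingers move at their own pace and stop on an object; "force" is the grip in N (left out, the last holds). Time passes only in rows, so rows that repeat a pose let the fingers close. It gives the time, the measured TCP pose, the force and the opening at its end, in the units of the state.
- robot.sense(): the state, without advancing time (a new reading comes with each control period).
- robot.capture(name): name is "scene" or "side" or "wrist"; returns (picture, depth): 384x512x3 uint8, red, green, blue; 384x512 float32, m along the optical axis (not along the pixel's ray), 0 where there is no reading.
- robot.get_calibration(name): a dict with "fovy" (degrees; the focal length in pixels is half the picture's height over the tangent of half this angle, whatever the lens; pixels are square), "cx", "cy" (the principal point, pixels), "k1" (the pictures are not rectified: a ray, as slopes to the right and down, at radius r is drawn at 1 + k1 r^2 times it, then the intrinsics apply), "R" (3x3) and "t" (3): a world point X has camera coordinates R X + t. Camera axes: x right, y down, z forward; pixel columns grow to the right and rows downward; lengths in m; the calibration is good to about 2 mm. A picture is of the moment at which its call begins: read the wrist's pose just before it. get_calibration takes no time and is no camera call; for the wrist camera it gives the pose at the moment of the call.
- robot.finish_job(): hands the job in, once; it reports no verdict.
The state is a dict: "t": time; "joint_positions": joint angles; "joint_vel": joint speeds; "effort": joint torques, N m; "eef_pos": TCP position; "tcp_rot": TCP orientation; "ft_force": force on the tool from outside, world axes, zero at the start; "moment": the same for the moment, N m; "width": opening from 0.0 (shut) to 1.0 (fully open).
Only numpy, scipy, OpenCV 4.12 (cv2) and the standard library are available. Lean on these libraries where they do the work, as an engineer would, in place of code of your own. Each camera call takes 0.05 s, during which the arm holds its last target.

## Working session

There is one attempt and no reset: what is moved stays moved. The work goes in short steps, Python scripts to look and compute and a tool call to move; the robot and the scene stay as the last step left them, time stands still between calls to the robot, and variables do not carry over. Pictures are saved under pics/ and viewed, and the job is handed in when it is done.

Besides the shell and the picture viewer there is one more tool, called after "Call:" in YAML: its name, and indented under it one key for each argument. send_rows: Moves the arm, as the interface text tells. Its arguments: {"type":"object","properties":{"deltas":{"type":"array","items":{"type":"array","items":{"type":"array","items":{"type":"number"}}}},"claw":{"type":"number"},"force":{"type":"number"}},"required":["deltas"]}

```bash
ls -la; mkdir -p pics
cat > h.py <<'E'
import numpy as np, cv2
from cell import robot
def cap(n,tag):
    c=robot.get_calibration(n); im,d=robot.capture(n)
    cv2.imwrite(f'pics/{tag}.png',cv2.cvtColor(im,cv2.COLOR_RGB2BGR)); np.savez(f'pics/{tag}.npz',im=im,d=d,**{k:np.array(v) for k,v in c.items()})
    return im,d,c
def load(tag):
    z=np.load(f'pics/{tag}.npz'); return z['im'],z['d'],{k:z[k] for k in('fovy','cx','cy','k1','R','t')}
def rays(c,uv,H=384):
    f=H/2/np.tan(np.radians(float(c['fovy']))/2)
    p=(np.atleast_2d(uv).astype(float)-[float(c['cx']),float(c['cy'])])/f
    q=p.copy()
    for _ in range(20):
        q=p/(1+float(c['k1'])*(q**2).sum(1,keepdims=True))
    return np.c_[q,np.ones(len(q))]
def plane(c,uv,z):
    R=np.array(c['R']);t=np.array(c['t']); r=rays(c,uv)@R; o=-R.T@t
    s=(z-o[2])/r[:,2]; return o+s[:,None]*r
def depthpts(c,uv,d):
    r=rays(c,uv); uv=np.atleast_2d(uv).astype(int); dd=d[uv[:,1],uv[:,0]]
    return (r*dd[:,None]-np.array(c['t']))@np.array(c['R'])
def proj(c,X):
    f=192/np.tan(np.radians(float(c['fovy']))/2)
    p=np.atleast_2d(X)@np.array(c['R']).T+np.array(c['t']); q=p[:,:2]/p[:,2:]
    q=q*(1+float(c['k1'])*(q**2).sum(1,keepdims=True)); return q*f+[float(c['cx']),float(c['cy'])]
E
python3 - <<'E'
from h import *
for n in('scene','side','wrist'):
    im,d,c=cap(n,n+'0'); print(n,{k:np.round(v,3).tolist() for k,v in c.items()})
print(robot.sense())
E
```

```text
total 12
drwxr-xr-x  3 agent agent 4096 Dec  5 20:34 .
drwxr-xr-x 23 root  root  4096 Dec  5 20:34 ..
drwxr-xr-x  2 agent agent 4096 Dec  5 20:34 pics
scene {'fovy': 49.798, 'cx': 253.906, 'cy': 194.195, 'k1': 0.003, 'R': [[0.628, 0.778, 0.001], [0.668, -0.538, -0.514], [-0.4, 0.324, -0.857]], 't': [-0.401, -0.301, 1.222]}
side {'fovy': 48.576, 'cx': 252.874, 'cy': 193.125, 'k1': -0.011, 'R': [[0.997, -0.083, -0.001], [-0.04, -0.471, -0.881], [0.072, 0.878, -0.473]], 't': [-0.53, 0.137, 1.203]}
wrist {'fovy': 71.643, 'cx': 259.837, 'cy': 193.56, 'k1': -0.059, 'R': [[0.445, -0.896, -0.001], [-0.864, -0.43, 0.261], [-0.234, -0.116, -0.965]], 't': [-0.551, -0.033, 0.378]}
{'t': 0.15, 'joint_positions': array([-1.19459855e+00,  3.51116587e-01,  1.65222647e+00,  8.65067304e-06,
        1.13911554e+00, -8.45994419e-02]), 'joint_vel': array([ 1.19707731e-03, -1.62654997e-03, -2.51055342e-03,  1.87181337e-03,
        6.71142868e-04,  7.72217755e-05]), 'effort': array([ 1.18791715e-03, -5.06248426e+01, -2.91500384e+01, -4.48221044e-05,
        3.32720760e-03,  3.34461606e-05]), 'eef_pos': array([ 0.24450242, -0.4924016 ,  0.23089908]), 'tcp_rot': array([-0.1611743 , -0.68838029, -0.16178093,  0.68846376]), 'ft_force': array([ 0.37191509, -0.44019903, -0.14436985]), 'moment': array([ 0.01058505, -0.00115349, -0.03501423]), 'width': 0.995075297455067}
```

View pics/scene0.png

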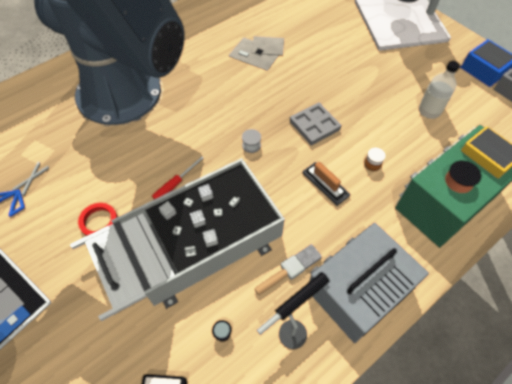

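View pics/side0.png

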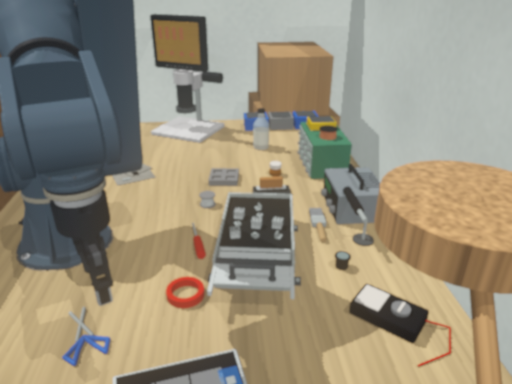

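View pics/wrist0.png

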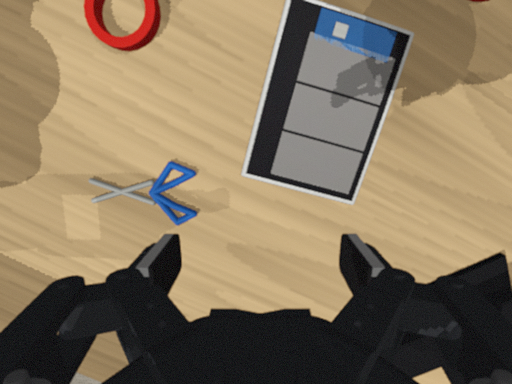

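The scene view shows the tray around (180,235), block (315,123), caddy with scraper (326,182); the gate handle is at (107,268). The wrist camera sees only bench clutter. Next I zoom in.

Run:
```python
from h import *
im,d,c=load('scene0')
a=cv2.resize(im[145:325,65:295],None,fx=3.4,fy=3.4,interpolation=cv2.INTER_CUBIC)[:600,:800]
cv2.imwrite('pics/z1.png',a[...,::-1])
a=cv2.resize(im[90:215,230:400],None,fx=4.6,fy=4.6,interpolation=cv2.INTER_CUBIC)[:600,:800]
cv2.imwrite('pics/z2.png',a[...,::-1])
def P(u,v):
    print((u,v),depthpts(c,[u,v],d).round(4).tolist())
for p in[(316,123),(326,182),(200,215),(107,268),(240,165),(281,217),(155,298),(250,140),(375,158),(166,192),(98,215)]:P(*p)
```

```text
(316, 123) [[0.4644, 0.3586, 0.0226]]
(326, 182) [[0.6243, 0.2397, 0.0338]]
(200, 215) [[0.5355, -0.0691, 0.0945]]
(107, 268) [[0.5251, -0.2858, 0.11]]
(240, 165) [[0.4737, 0.0892, 0.0742]]
(281, 217) [[0.6476, 0.0688, 0.0865]]
(155, 298) [[0.6098, -0.2434, 0.0395]]
(250, 140) [[0.4064, 0.1737, 0.0376]]
(375, 158) [[0.6538, 0.3807, 0.0441]]
(166, 192) [[0.3898, -0.0802, 0.0161]]
(98, 215) [[0.3326, -0.2422, 0.0021]]
```

View pics/z1.png

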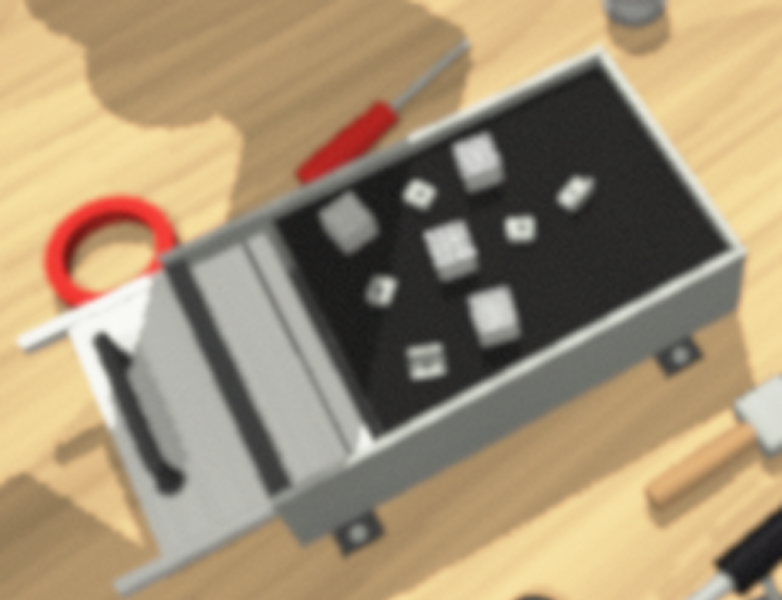

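View pics/z2.png

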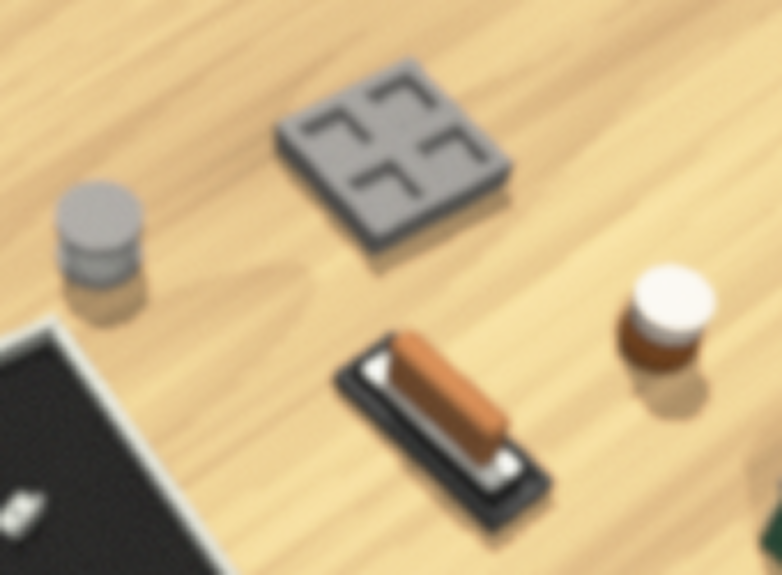

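Run:
```python
from h import *
im,d,c=load('scene0')
def Z(x,y,z): 
    return plane(c,[65+x/3.4,145+y/3.4],z)[0]
A=Z(600,50,.087);B=Z(743,250,.087); print('far corners',A,B,np.linalg.norm(A-B))
L=Z(275,222,.087); print('left',L)
e=(B-A)[:2]; print('xdir ang',np.degrees(np.arctan2(e[1],e[0])))
e=(A-L)[:2]; print('ydir ang',np.degrees(np.arctan2(e[1],e[0])))
for n,(x,y) in dict(s_a=(345,212),s_b=(478,150),s_c=(450,240),s_d=(493,308)).items(): print(n,Z(x,y,.097))
for n,(x,y) in dict(a=(420,190),b=(575,190),c=(520,227),d=(380,288),e=(427,357)).items(): print(n,Z(x,y,.08))
print('handle',Z(105,345,.11),Z(172,482,.11))
def Y(x,y,z): return plane(c,[230+x/4.6,90+y/4.6],z)[0]
print('block top corners',[Y(*p,.022).round(4).tolist() for p in[(277,128),(410,58),(512,165),(375,243)]])
print('caddy',[Y(*p,.014).round(4).tolist() for p in[(335,372),(395,333),(550,485),(492,525)]])
print('grip',[Y(*p,.054).round(4).tolist() for p in[(393,340),(412,332),(508,415),(490,430)]])
for n in ['jar']: print(Y(672,300,.045))
cw=robot.get_calibration('wrist'); s=robot.sense()
from scipy.spatial.transform import Rotation as Ro
q=s['tcp_rot'];R=Ro.from_quat([q[1],q[2],q[3],q[0]]).as_matrix(); print(R.round(3))
o=-np.array(cw['R']).T@np.array(cw['t']); print('cam in tool',R.T@(o-s['eef_pos']),'axis',(R.T@np.array(cw['R'])[2]), 'right', R.T@np.array(cw['R'])[0])
```

```text
far corners [0.47107461 0.09623035 0.087     ] [0.65409855 0.07042622 0.087     ] 0.18483402104236873
left [ 0.44655131 -0.15418088  0.087     ]
xdir ang -8.025107485129377
ydir ang 84.40673796404216
s_a [ 0.47476146 -0.11615303  0.097     ]
s_b [ 0.49032376 -0.02159401  0.097     ]
s_c [ 0.53434503 -0.07495425  0.097     ]
s_d [ 0.59058211 -0.08158203  0.097     ]
a [ 0.4820215  -0.06523551  0.08      ]
b [0.54701902 0.01540639 0.08      ]
c [ 0.54662397 -0.02990023  0.08      ]
d [ 0.52613967 -0.12623516  0.08      ]
e [ 0.58459336 -0.12984147  0.08      ]
handle [ 0.46925605 -0.28092838  0.11      ] [ 0.56997944 -0.29150046  0.11      ]
block top corners [[0.4058, 0.3163, 0.022], [0.4148, 0.4177, 0.022], [0.5149, 0.4058, 0.022], [0.5066, 0.3026, 0.022]]
caddy [[0.5552, 0.2282, 0.014], [0.5568, 0.2726, 0.014], [0.6822, 0.2688, 0.014], [0.6802, 0.2269, 0.014]]
grip [[0.5769, 0.245, 0.054], [0.5795, 0.2566, 0.054], [0.65, 0.259, 0.054], [0.6507, 0.2451, 0.054]]
[0.64995038 0.38865612 0.045     ]
[[-0.     0.445 -0.896]
 [ 0.001 -0.896 -0.445]
 [-1.    -0.001 -0.   ]]
cam in tool [-0.14236312  0.00120445 -0.06682119] axis [9.65278310e-01 4.46709284e-04 2.61223247e-01] right [-3.72276937e-04  9.99999875e-01 -3.34420372e-04]
```

```bash
cat >> h.py <<'E'
from scipy.spatial.transform import Rotation as Ro
def toolR(s=None):
    q=(s or robot.sense())['tcp_rot']; return Ro.from_quat([q[1],q[2],q[3],q[0]]).as_matrix()
def psi(s=None):
    R=toolR(s); return np.degrees(np.arctan2(R[1,2],R[0,2]))
def delta(p,ps=None,s=None):
    "row (cm,cm,cm,deg) from present pose to TCP p with tool-z azimuth ps deg"
    s=s or robot.sense(); R=toolR(s); v=R.T@(np.array(p)-s['eef_pos'])*100
    a=0 if ps is None else -((ps-psi(s)+180)%360-180)
    return np.round([*v,a],2).tolist()
E
python3 -c "
from h import *
print(psi(),delta([.53,-.05,.27],-96))"
```

```text
-153.5984737406362 [-3.88, -26.93, -45.24, -57.6]
```

Call:
send_rows:
  deltas:
    - [[-3.9, -26.9, -45.2, -57.6], [-3.9, -26.9, -45.2, -57.6], [-3.9, -26.9, -45.2, -57.6], [-3.9, -26.9, -45.2, -57.6], [-3.9, -26.9, -45.2, -57.6], [-3.9, -26.9, -45.2, -57.6], [-3.9, -26.9, -45.2, -57.6], [-3.9, -26.9, -45.2, -57.6], [-3.9, -26.9, -45.2, -57.6], [-3.9, -26.9, -45.2, -57.6], [-3.9, -26.9, -45.2, -57.6], [-3.9, -26.9, -45.2, -57.6]]

```text
t: 1.65
eef_pos: [0.5294, -0.0516, 0.2703]
tcp_rot: [-0.473, -0.526, -0.473, 0.526]
ft_force: [-0.4, -0.1, -0.2]
width: 1.001
```

Run:
```python
from h import *
s=robot.sense();print(s['t'],s['eef_pos'],psi(),s['joint_positions'].round(2),s['joint_vel'].round(3))
im,d,c=cap('wrist','w1')
a=cv2.resize(im,(800,600),interpolation=cv2.INTER_CUBIC);cv2.imwrite('pics/w1b.png',a[...,::-1])
```

```text
1.65 [ 0.52935843 -0.05161787  0.27026844] -96.07349267314238 [-0.18  0.28  1.65 -0.    1.21 -0.08] [ 0.     0.    -0.004  0.003  0.001  0.002]
```

View pics/w1b.png

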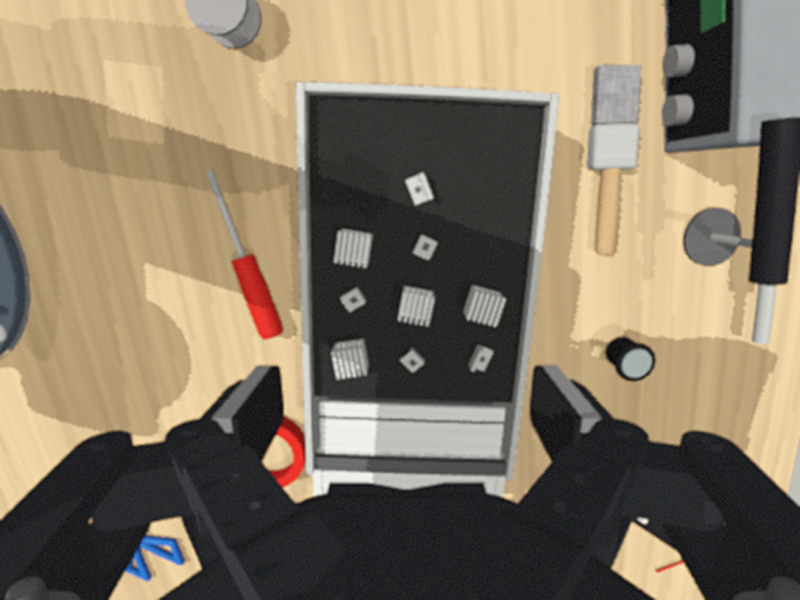

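Wrist view: sinks at (352,248), (416,306), (485,306), (350,360); scraps at (419,188), (425,247), (352,299), (412,360), (481,358), out of 800x600. Now I measure them.

```bash
cat >> h.py <<'E'
def cloud(c,d):
    v,u=np.mgrid[0:384,0:512]; uv=np.c_[u.ravel(),v.ravel()]
    P=depthpts(c,uv,d); P[d.ravel()==0]=np.nan; return P.reshape(384,512,3)
def rect(xy):
    (cx,cy),(w,h),a=cv2.minAreaRect((np.asarray(xy)*1000).astype(np.float32)); return cx/1000,cy/1000,w,h,a
E
python3 - <<'E'
from h import *
im,d,c=load('w1'); P=cloud(c,d)
g=cv2.cvtColor(im,cv2.COLOR_RGB2GRAY)
pl=P[120:130,240:300]; print('plate z',np.nanmedian(P[90:100,230:290,2]))
X=P
yaw=np.radians(-6); ct=np.array([.53,-.03])
# curb tops : z .082-.092
m=(X[...,2]>.083)&(X[...,2]<.093)&(g>130)
# restrict to tray surroundings
for nm,(r0,r1,c0,c1) in dict(left=(60,200,185,205),right=(70,250,320,360),top=(50,66,205,340)).items():
    mm=np.zeros_like(m); mm[r0:r1,c0:c1]=m[r0:r1,c0:c1]; p=X[mm][:,:2]
    vx,vy,x0,y0=cv2.fitLine(p.astype(np.float32),cv2.DIST_HUBER,0,.001,.001).ravel(); print(nm,len(p),'ang',np.degrees(np.arctan2(vy,vx)),x0,y0,'z',X[mm][:,2].mean())
# items: connected comps bright on plate
reg=np.zeros_like(m); cv2_m=(g>95)
R=np.array([[np.cos(yaw),np.sin(yaw)],[-np.sin(yaw),np.cos(yaw)]])
m2=(X[...,2]>.078)&(X[...,2]<.11)
ins=cv2.fillConvexPoly(np.zeros((384,512),np.uint8),np.array([[203,66],[345,66],[328,250],[207,250]]),1)
m2&=ins>0
n,l,st,ce=cv2.connectedComponentsWithStats(m2.astype(np.uint8))
for i in range(1,n):
    if st[i,4]<25: continue
    p=X[l==i]; zt=np.percentile(p[:,2],92)
    print(ce[i].round(0),st[i,4],'ztop',zt.round(4),'rect',np.round(rect(p[p[:,2]>zt-.006][:,:2]),4),'mean',p[:,:2].mean(0).round(4))
E
```

```text
plate z 0.07475153915689164
left 677 ang 81.860596 0.45731786 0.015473351 z 0.08662450731008416
right 908 ang 81.89889 0.63526994 -0.0484553 z 0.08655592754944103
top 800 ang -8.290849 0.558426 0.08230386 z 0.08647195126235914
[269. 120.] 91 ztop 0.0885 rect [5.52500e-01 1.51000e-02 3.07140e+00 1.86889e+01 1.73171e+01] mean [0.5493 0.0145]
[225. 158.] 442 ztop 0.0973 rect [ 4.91300e-01 -2.53000e-02  2.39335e+01  2.41709e+01  7.36739e+01] mean [ 0.4913 -0.0247]
[271. 158.] 154 ztop 0.0837 rect [ 5.47100e-01 -3.18000e-02  1.63051e+01  1.40475e+01  5.81437e+01] mean [ 0.5471 -0.0315]
[309. 195.] 463 ztop 0.0973 rect [ 0.5905 -0.0832 23.9669 24.6603 69.1475] mean [ 0.59   -0.0819]
[225. 191.] 141 ztop 0.0837 rect [ 0.4838 -0.0684 16.5108 13.7003 25.2959] mean [ 0.4841 -0.0679]
[266. 195.] 405 ztop 0.0972 rect [ 0.5352 -0.0772 24.1719 24.2503 72.0294] mean [ 0.5357 -0.0764]
[223. 229.] 434 ztop 0.0973 rect [ 0.4754 -0.118  24.4724 24.461   3.1806] mean [ 0.4758 -0.1162]
[306. 229.] 105 ztop 0.0884 rect [ 0.5818 -0.1302 19.9282  3.0989 61.275 ] mean [ 0.5842 -0.1314]
[263. 230.] 132 ztop 0.0839 rect [ 0.5267 -0.1275 14.2678 16.2252 33.9856] mean [ 0.5271 -0.1266]
```

```bash
python3 -c "
from h import *
print(delta([.5352,-.0772,.125],-108),delta([.5352,-.0772,.085],-108))"
```

```text
[14.53, 0.85, 2.49, 11.92] [18.53, 0.85, 2.49, 11.92]
```

Call:
send_rows:
  deltas:
    - [[14.5, 0.85, 2.5, 11.9], [14.5, 0.85, 2.5, 11.9], [14.5, 0.85, 2.5, 11.9], [14.5, 0.85, 2.5, 11.9], [14.5, 0.85, 2.5, 11.9], [16.5, 0.85, 2.5, 11.9], [18.5, 0.85, 2.5, 11.9], [18.5, 0.85, 2.5, 11.9], [18.5, 0.85, 2.5, 11.9]]
  claw: 0.42
  force: 50

```text
t: 2.82
eef_pos: [0.5365, -0.0765, 0.0868]
tcp_rot: [0.417, 0.572, 0.416, -0.571]
ft_force: [0.4, 0.8, 0.5]
width: 0.421
```

Run:
```python
from h import *
s=robot.sense();print(s['eef_pos'],psi())
im,d,c=cap('wrist','w2')
a=cv2.resize(im,(800,600),interpolation=cv2.INTER_CUBIC);cv2.imwrite('pics/w2b.png',a[...,::-1])
im,d,c=cap('side','s2')
a=cv2.resize(im[170:300,190:320],(780,600)[:1]*0 or (600,600),interpolation=cv2.INTER_CUBIC);cv2.imwrite('pics/s2b.png',a[...,::-1])
```

```text
[ 0.53645992 -0.07653971  0.08680119] -107.89059132961617
```

View pics/w2b.png

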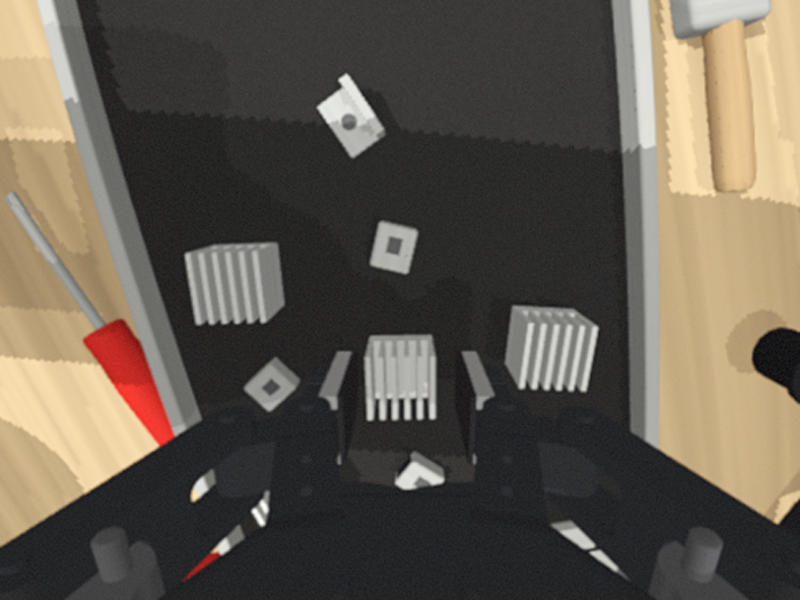

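View pics/s2b.png

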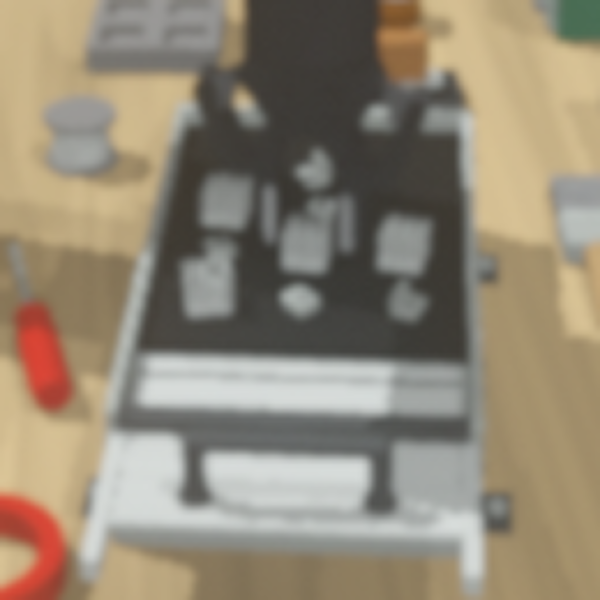

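The sink sits centred between the pads ((400,377), with pads at 335 and 478). I close, lift and carry it over the block.

Call:
send_rows:
  deltas:
    - [[0.1, 0, 0, 0], [0.1, 0, 0, 0], [0.1, 0, 0, 0], [0.1, 0, 0, 0], [0.1, 0, 0, 0], [-1, 0, 0, 0], [-5, 0, 0, 0], [-11, 0, 0, 0], [-11, 0, 0, 0]]
  claw: 0

```text
t: 4.05
eef_pos: [0.5378, -0.0769, 0.2002]
tcp_rot: [0.418, 0.574, 0.414, -0.57]
ft_force: [-0.5, 0.1, -1.1]
width: 0.262
```

Call:
send_rows:
  deltas:
    - [[0, -5, -9, -2], [0, -10, -19, -5], [0, -15, -29, -8], [0, -20.7, -39.3, -10.9], [0, -20.7, -39.3, -10.9], [0, -20.7, -39.3, -10.9], [0, -20.7, -39.3, -10.9], [0, -20.7, -39.3, -10.9], [0, -20.7, -39.3, -10.9], [0, -20.7, -39.3, -10.9]]

```text
t: 5.3
eef_pos: [0.4598, 0.3599, 0.1952]
tcp_rot: [-0.468, -0.53, -0.468, 0.53]
ft_force: [0.0, -0.6, 0.1]
width: 0.262
```

Run:
```python
from h import *
s=robot.sense();print(s['t'],s['eef_pos'],psi(),s['width'],s['joint_positions'].round(2))
im,d,c=cap('wrist','w3')
a=cv2.resize(im,(800,600),interpolation=cv2.INTER_CUBIC);cv2.imwrite('pics/w3b.png',a[...,::-1])
```

```text
5.3 [0.45981526 0.35987176 0.19518477] -97.07748273778122 0.2616615238770355 [ 0.58  0.45  1.6  -0.    1.09  0.71]
```

View pics/w3b.png

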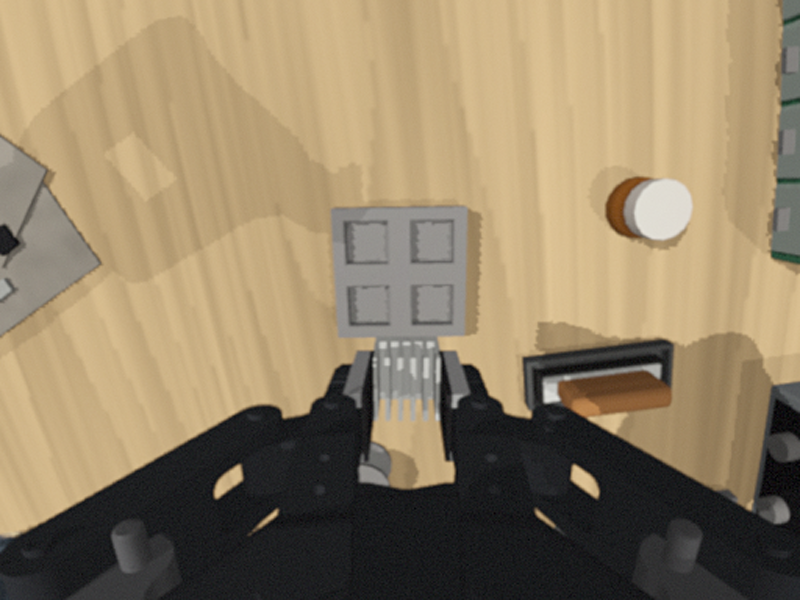

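Sink held at (406,378); the block spans (333..468, 207..338) and its four pockets are empty. Measuring the block, caddy, and held sink.

Run:
```python
from h import *
im,d,c=load('w3'); P=cloud(c,d); s=robot.sense()
def sel(z0,z1,r0,r1,c0,c1):
    m=np.zeros((384,512),bool); m[r0:r1,c0:c1]=True
    return m&(P[...,2]>z0)&(P[...,2]<z1)
m=sel(.019,.026,125,222,205,310); print('block',m.sum(),np.round(rect(P[m][:,:2]),4),P[m][:,2].mean())
# pockets: floor
hsv=cv2.cvtColor(im,cv2.COLOR_RGB2HSV)
m=sel(.010,.0155,135,212,218,296)
n,l,st,ce=cv2.connectedComponentsWithStats(m.astype(np.uint8))
for i in range(1,n):
    if st[i,4]>80: p=P[l==i]; print('pocket',ce[i].round(),st[i,4],np.round(rect(p[:,:2]),4))
m=sel(.010,.018,215,270,330,435); print('caddy',m.sum(),np.round(rect(P[m][:,:2]),4))
m=sel(.048,.06,225,275,345,435); print('grip',m.sum(),np.round(rect(P[m][:,:2]),4),P[m][:,2].mean())
m=sel(.15,.24,215,270,236,285)&(cv2.cvtColor(im,cv2.COLOR_RGB2GRAY)>120); q=P[m]; print('sink',m.sum(),np.percentile(q[:,2],[1,5,50,95,99]))
t=np.percentile(q[:,2],95); print(np.round(rect(q[q[:,2]>t-.006][:,:2]),4), s['eef_pos'])
```

```text
block 4265 [  0.456    0.3631 101.94   102.5698  83.8145] 0.021694852689848197
pocket [276. 154.] 688 [ 0.4839  0.3844 31.4866 31.3986 83.1833]
pocket [234. 154.] 683 [ 0.4333  0.3899 30.7006 31.7191 82.9537]
pocket [236. 194.] 608 [ 0.4277  0.3397 31.0537 31.722  82.4677]
pocket [275. 194.] 606 [ 0.4781  0.3338 29.7938 31.9971 83.5071]
caddy 1018 [  0.6169   0.2518 129.4573  45.3872   0.9573]
grip 985 [ 0.6138  0.2498 17.925  78.5883 89.8995] 0.055820586991580455
sink 1899 [0.18454112 0.18792335 0.19780406 0.20692387 0.20768155]
[ 0.4608  0.358  25.3821 22.9121 83.0379] [0.45989573 0.35989242 0.19530514]
```

```bash
python3 -c "
from h import *
print(delta([.4825,.3859,.05],-96.7),delta([.4825,.3859,.0240],-96.7))"
```

```text
[14.53, 1.92, -2.86, -0.39] [17.13, 1.92, -2.86, -0.39]
```

Call:
send_rows:
  deltas:
    - [[4, 1.9, -2.85, -0.4], [9, 1.9, -2.85, -0.4], [14.5, 1.9, -2.85, -0.4], [14.5, 1.9, -2.85, -0.4], [14.5, 1.9, -2.85, -0.4], [14.5, 1.9, -2.85, -0.4], [15.5, 1.9, -2.85, -0.4], [16.5, 1.9, -2.85, -0.4], [17.1, 1.9, -2.85, -0.4], [17.1, 1.9, -2.85, -0.4], [17.1, 1.9, -2.85, -0.4], [17.1, 1.9, -2.85, -0.4]]

```text
t: 6.85
eef_pos: [0.4818, 0.3871, 0.0241]
tcp_rot: [-0.47, -0.528, -0.47, 0.528]
ft_force: [-0.4, 0.1, 0.0]
width: 0.264
```

Run:
```python
from h import *
s=robot.sense();print(s['t'],s['eef_pos'],psi(),s['width'],s['ft_force'])
im,d,c=cap('wrist','w4')
a=cv2.resize(im,(800,600),interpolation=cv2.INTER_CUBIC);cv2.imwrite('pics/w4b.png',a[...,::-1])
```

```text
6.85 [0.48176052 0.38711438 0.02413487] -96.5977118233485 0.26359318468163506 [-0.3728533   0.11941048  0.02929029]
```

View pics/w4b.png

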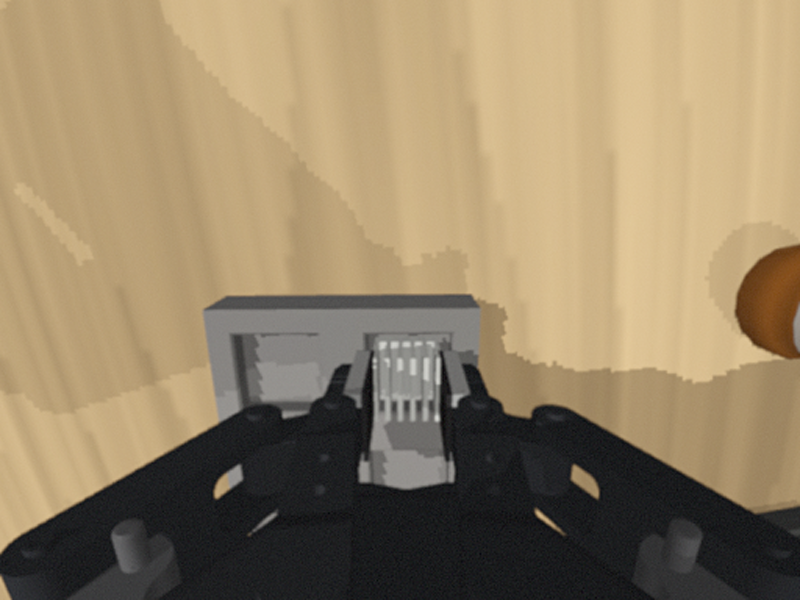

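Call:
send_rows:
  deltas:
    - [[0.05, 0, 0, 0], [0.05, 0, 0, 0], [0.05, 0, 0, 0], [-1, 0, 0, 0], [-4, 0, 0, 0], [-10, 0, 0, 0], [-16, 0, 0, 0], [-19, 0, 0, 0], [-19, 0, 0, 0]]
  claw: 0.42

```text
t: 8.02
eef_pos: [0.4826, 0.3877, 0.2177]
tcp_rot: [0.471, 0.53, 0.47, -0.526]
ft_force: [-0.5, 0.5, -0.3]
width: 0.424
```

```bash
cat >> h.py <<'E'
def items(tag):
    im,d,c=load(tag); P=cloud(c,d)
    O=np.array([.5387,-.0694]);th=np.radians(-8.2);R=np.array([[np.cos(th),-np.sin(th)],[np.sin(th),np.cos(th)]])
    t=(P[...,:2]-O)@R
    m=(P[...,2]>.078)&(P[...,2]<.105)&(abs(t[...,0])<.0895)&(t[...,1]>-.1)&(t[...,1]<.148)
    n,l,st,ce=cv2.connectedComponentsWithStats(m.astype(np.uint8))
    for i in range(1,n):
        if st[i,4]<60: continue
        p=P[l==i]; zt=np.percentile(p[:,2],92); r=rect(p[p[:,2]>zt-.006][:,:2]); yaw=(r[4]+45)%90-45
        print('px',ce[i].round(0),st[i,4],'ztop',zt.round(4),'xy',np.round(r[:2],4),'wh',np.round(r[2:4],1),'yaw',round(yaw,1),'tray',((np.array(r[:2])-O)@R).round(4))
def blk(tag):
    im,d,c=load(tag); P=cloud(c,d)
    O=np.array([.4558,.3620]);th=np.radians(-6.7);R=np.array([[np.cos(th),-np.sin(th)],[np.sin(th),np.cos(th)]])
    t=(P[...,:2]-O)@R
    m=(P[...,2]>.028)&(P[...,2]<.06)&(abs(t[...,0])<.06)&(abs(t[...,1])<.06)
    n,l,st,ce=cv2.connectedComponentsWithStats(m.astype(np.uint8))
    for i in range(1,n):
        if st[i,4]<60: continue
        p=P[l==i]; zt=np.percentile(p[:,2],92); r=rect(p[p[:,2]>zt-.006][:,:2]); yaw=(r[4]+45)%90-45
        print('BLK px',ce[i].round(0),st[i,4],'ztop',zt.round(4),'blockxy',((np.array(r[:2])-O)@R).round(4),'wh',np.round(r[2:4],1),'yaw rel',round(yaw+6.7,1))
E
python3 - <<'E'
from h import *
s=robot.sense();print(s['t'],s['eef_pos'],psi(),s['width'],s['ft_force'])
cap('wrist','w5'); blk('w5')
print(delta([.5294,-.0516,.22],-106))
E
```

```text
8.025 [0.48261265 0.38774897 0.21770456] -96.59488313053713 0.4244868580363451 [-0.50401519  0.4931998  -0.27678762]
[-0.49, 9.75, 43.05, 9.41]
```

Run:
```python
from h import *
im,d,c=load('w5')
a=cv2.resize(im,(800,600),interpolation=cv2.INTER_CUBIC);cv2.imwrite('pics/w5b.png',a[...,::-1])
u,v=proj(c,[.4835,.3839,.035])[0].astype(int); print(u,v); P=cloud(c,d); print(P[v-12:v+13:4,u-12:u+13:4].round(3))
```

```text
259 179
[[[0.469 0.398 0.012]
  [0.474 0.398 0.017]
  [0.48  0.398 0.019]
  [0.485 0.397 0.018]
  [0.49  0.397 0.022]
  [0.495 0.396 0.02 ]
  [0.5   0.394 0.013]]

 [[0.468 0.392 0.012]
  [0.474 0.393 0.019]
  [0.479 0.392 0.017]
  [0.484 0.392 0.02 ]
  [0.489 0.394 0.035]
  [0.494 0.393 0.034]
  [0.5   0.389 0.012]]

 [[0.468 0.387 0.012]
  [0.473 0.388 0.02 ]
  [0.478 0.387 0.018]
  [0.484 0.386 0.018]
  [0.489 0.389 0.035]
  [0.494 0.388 0.034]
  [0.499 0.383 0.013]]

 [[0.467 0.382 0.013]
  [0.473 0.382 0.018]
  [0.478 0.382 0.019]
  [0.483 0.381 0.019]
  [0.488 0.384 0.035]
  [0.493 0.383 0.034]
  [0.499 0.378 0.014]]

 [[0.467 0.377 0.017]
  [0.472 0.377 0.018]
  [0.477 0.376 0.018]
  [0.482 0.376 0.02 ]
  [0.488 0.379 0.035]
  [0.493 0.378 0.035]
  [0.498 0.373 0.012]]

 [[0.466 0.372 0.019]
  [0.471 0.37  0.012]
  [0.476 0.369 0.012]
  [0.482 0.369 0.014]
  [0.487 0.373 0.034]
  [0.492 0.373 0.035]
  [0.498 0.367 0.013]]

 [[0.466 0.368 0.022]
  [0.471 0.367 0.023]
  [0.476 0.366 0.021]
  [0.481 0.366 0.023]
  [0.486 0.365 0.022]
  [0.492 0.365 0.022]
  [0.497 0.364 0.021]]]
```

View pics/w5b.png

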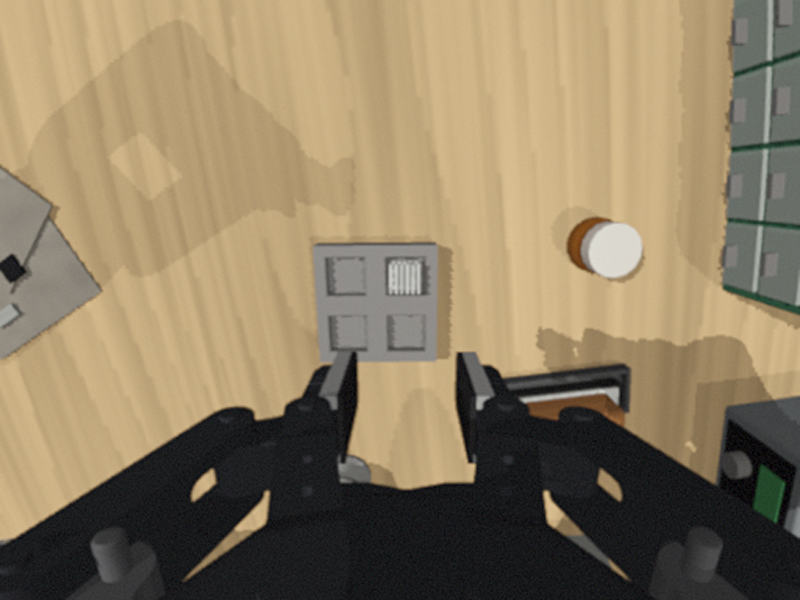

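The first sink sits flat in the far-right pocket at (405,277), with its top at 0.035 m. Back to the tray.

Call:
send_rows:
  deltas:
    - [[0, 9.8, 43, 9.4], [0, 9.8, 43, 9.4], [0, 9.8, 43, 9.4], [0, 9.8, 43, 9.4], [0, 9.8, 43, 9.4], [0, 9.8, 43, 9.4], [0, 9.8, 43, 9.4], [0, 9.8, 43, 9.4], [0, 9.8, 43, 9.4], [0, 9.8, 43, 9.4], [0, 9.8, 43, 9.4]]

```text
t: 9.45
eef_pos: [0.5297, -0.0501, 0.2142]
tcp_rot: [-0.426, -0.564, -0.426, 0.564]
ft_force: [0.2, -0.2, -0.2]
width: 0.423
```

Run:
```python
from h import *
s=robot.sense();print(s['t'],s['eef_pos'],psi(),s['joint_vel'].round(2))
cap('wrist','w6'); items('w6')
```

```text
9.45 [ 0.52965175 -0.05013933  0.21418441] -105.9005672567999 [-0. -0. -0.  0.  0. -0.]
px [262. 120.] 90 ztop 0.0886 xy [0.5524 0.0153] wh [ 3.2 19.1] yaw 18.5 tray [0.0015 0.0858]
px [270. 164.] 215 ztop 0.0837 xy [ 0.5471 -0.0317] wh [16.4 13.9] yaw -31.5 tray [0.003  0.0385]
px [216. 174.] 634 ztop 0.0973 xy [ 0.4915 -0.0251] wh [23.8 24.2] yaw -16.1 tray [-0.053   0.0371]
px [323. 201.] 689 ztop 0.0974 xy [ 0.5907 -0.0833] wh [24.3 24.9] yaw -20.8 tray [ 0.0534 -0.0064]
px [223. 212.] 193 ztop 0.0837 xy [ 0.4843 -0.0684] wh [16.1 14.1] yaw 25.3 tray [-0.054  -0.0068]
px [326. 239.] 117 ztop 0.0882 xy [ 0.5835 -0.1282] wh [14.1  3.5] yaw -27.4 tray [ 0.0527 -0.0518]
px [234. 256.] 323 ztop 0.0972 xy [ 0.4801 -0.1179] wh [25.4 16.5] yaw -2.0 tray [-0.0511 -0.0563]
px [275. 249.] 179 ztop 0.0838 xy [ 0.5268 -0.1275] wh [14.7 16.2] yaw 37.8 tray [-0.0035 -0.0592]
```

```bash
cat >> h.py <<'E'
def chain(poses,s=None):
    "poses: list of (p,psi); each delta from previous pose"
    s=s or robot.sense(); cur=np.array(s['eef_pos']); ps=psi(s)
    for p,q in poses:
        a=np.radians(ps); z=np.array([np.cos(a),np.sin(a),0]); y=np.array([np.cos(a+np.pi/2),np.sin(a+np.pi/2),0]); x=np.array([0,0,-1])
        v=(np.array(p)-cur)*100; print(np.round([v@x,v@y,v@z,-((q-ps+180)%360-180)],2).tolist()); cur=np.array(p); ps=q
E
python3 -c "
from h import *
chain([([.5905,-.0833,.0853],-110.8),([.5905,-.0833,.2],-110.8),([.4339,.36,.2],-96.7)])"
```

```text
[12.9, 6.75, 1.51, 4.89]
[-11.47, 0.0, 0.0, -0.0]
[0.0, -30.38, -35.88, -14.1]
```

Call:
send_rows:
  deltas:
    - [[5, 6.75, 1.5, 4.9], [9, 6.75, 1.5, 4.9], [9, 6.75, 1.5, 4.9], [10, 6.75, 1.5, 4.9], [11.5, 6.75, 1.5, 4.9], [12.9, 6.75, 1.5, 4.9], [12.9, 6.75, 1.5, 4.9], [12.9, 6.75, 1.5, 4.9]]
  claw: 0.42

```text
t: 10.5
eef_pos: [0.5907, -0.0843, 0.0857]
tcp_rot: [0.401, 0.583, 0.401, -0.582]
ft_force: [0.1, -0.5, 0.7]
width: 0.418
```

Call:
send_rows:
  deltas:
    - [[0, 0, 0, 0], [0, 0, 0, 0], [0, 0, 0, 0], [0, 0, 0, 0], [0, 0, 0, 0], [-1, 0, 0, 0], [-5, 0, 0, 0], [-11.5, 0, 0, 0], [-11.5, 0, 0, 0]]
  claw: 0

```text
t: 11.62
eef_pos: [0.5925, -0.0847, 0.2055]
tcp_rot: [0.403, 0.584, 0.399, -0.58]
ft_force: [0.3, 0.2, 0.3]
width: 0.265
```

Call:
send_rows:
  deltas:
    - [[0, -4, -5, -2], [0, -8, -9.5, -5], [0, -12, -14, -8], [0, -16, -19, -10.9], [0, -20, -23.5, -14.1], [0, -24, -28.5, -14.1], [0, -28, -33, -14.1], [0, -30.4, -35.9, -14.1], [0, -30.4, -35.9, -14.1], [0, -30.4, -35.9, -14.1], [0, -30.4, -35.9, -14.1]]

```text
t: 13.0
eef_pos: [0.4349, 0.3585, 0.2002]
tcp_rot: [-0.469, -0.529, -0.469, 0.529]
ft_force: [0.6, 0.0, -0.8]
width: 0.267
```

```bash
cat >> h.py <<'E'
def held(tag,eef):
    im,d,c=load(tag); P=cloud(c,d); q=P[(np.linalg.norm(P[...,:2]-eef[:2],axis=2)<.022)&(abs(P[...,2]-eef[2])<.016)&(cv2.cvtColor(im,cv2.COLOR_RGB2GRAY)>120)]
    t=np.percentile(q[:,2],95); r=rect(q[q[:,2]>t-.005][:,:2]); print('held',len(q),'top-tcp',t-eef[2],'xy-tcp',np.array(r[:2])-eef[:2],r[2:])
E
cat > plc.py <<'E'
from h import *
import sys
s=robot.sense();print(s['t'],s['eef_pos'],psi(),s['width'])
im,d,c=cap('wrist',sys.argv[1]); held(sys.argv[1],s['eef_pos'])
a=cv2.resize(im,(640,480),interpolation=cv2.INTER_CUBIC);cv2.imwrite(f'pics/{sys.argv[1]}b.png',a[...,::-1])
x,y=map(float,sys.argv[2:4]); chain([([x,y,.05],-96.7)]); chain([([x,y,.024],-96.7)]);
E
python3 plc.py w7 .4339 .3898
```

```text
13.0 [0.43491883 0.35852769 0.20016384] -96.87519205484621 0.26678553920066783
held 1932 top-tcp 0.011499331363428789 xy-tcp [0.00121492 0.00048882] (24.79974937438965, 35.60581970214844, 82.47613525390625)
[15.03, -0.48, -3.09, -0.18]
[17.63, -0.48, -3.09, -0.18]
```

View pics/w7b.png

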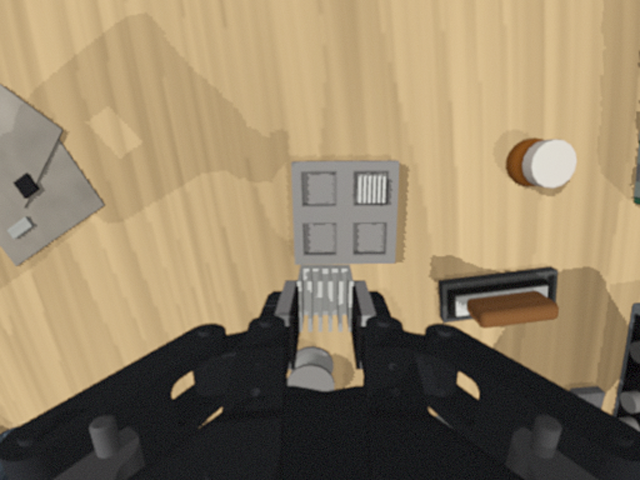

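Second sink held at (326,298), pockets clear. Placing it in the far-left pocket.

Call:
send_rows:
  deltas:
    - [[4, -0.55, -3.15, -0.2], [9, -0.55, -3.15, -0.2], [14.5, -0.55, -3.15, -0.2], [14.5, -0.55, -3.15, -0.2], [14.5, -0.55, -3.15, -0.2], [15.5, -0.55, -3.15, -0.2], [16.5, -0.55, -3.15, -0.2], [17.6, -0.55, -3.15, -0.2], [17.6, -0.55, -3.15, -0.2], [17.6, -0.55, -3.15, -0.2], [17.6, -0.55, -3.15, -0.2]]

```text
t: 14.42
eef_pos: [0.4327, 0.3914, 0.0242]
tcp_rot: [-0.47, -0.528, -0.47, 0.528]
ft_force: [-0.6, 0.9, -0.9]
width: 0.266
```

Call:
send_rows:
  deltas:
    - [[0.05, 0, 0, 0], [0.05, 0, 0, 0], [0.05, 0, 0, 0], [-1, 0, 0, 0], [-4, 0, 0, 0], [-10, 0, 0, 0], [-16, 0, 0, 0], [-19, 0, 0, 0], [-19, 0, 0, 0]]
  claw: 0.42

```text
t: 15.55
eef_pos: [0.4336, 0.3921, 0.2175]
tcp_rot: [0.471, 0.53, 0.47, -0.526]
ft_force: [0.6, 0.7, -0.8]
width: 0.42
```

```bash
sed -i 's/abs(t\[...,1\])<.06)$/abs(t[...,1])<.06); m=cv2.morphologyEx(m.astype(np.uint8),cv2.MORPH_CLOSE,np.ones((5,5)))>0/' h.py
python3 - <<'E'
from h import *
s=robot.sense();print(s['t'],s['eef_pos'],psi(),s['joint_vel'].round(2))
cap('wrist','w8'); blk('w8')
chain([([.5294,-.0516,.214],-106)])
E
```

```text
15.55 [0.43357727 0.39208085 0.2175374 ] -96.59478011127673 [-0.    0.05  0.05 -0.   -0.03 -0.  ]
BLK px [258. 176.] 380 ztop 0.0354 blockxy [-0.0258  0.027 ] wh [24.3 22.6] yaw rel 0.2
BLK px [297. 177.] 396 ztop nan blockxy [-0.4105 -0.4127] wh [0. 0.] yaw rel 6.7
[0.15, 14.67, 42.92, 9.4]
```

Call:
send_rows:
  deltas:
    - [[0, 14.7, 43, 9.4], [0, 14.7, 43, 9.4], [0, 14.7, 43, 9.4], [0, 14.7, 43, 9.4], [0, 14.7, 43, 9.4], [0, 14.7, 43, 9.4], [0, 14.7, 43, 9.4], [0, 14.7, 43, 9.4], [0, 14.7, 43, 9.4], [0, 14.7, 43, 9.4], [0, 14.7, 43, 9.4]]

```text
t: 16.98
eef_pos: [0.5292, -0.0512, 0.2142]
tcp_rot: [-0.426, -0.564, -0.426, 0.564]
ft_force: [0.0, 0.2, 0.2]
width: 0.414
```

Run:
```python
from h import *
s=robot.sense();print(s['t'],s['eef_pos'],psi(),s['joint_vel'].round(2))
cap('wrist','w9'); items('w9')
p=[.4915,-.0251]
chain([([*p,.0853],-106.2),([*p,.2],-106.2),([.478,.31,.2],-96.7)])
```

```text
16.975 [ 0.52922511 -0.05123559  0.21421563] -105.89572085134324 [-0. -0. -0. -0.  0. -0.]
px [260. 119.] 114 ztop 0.0885 xy [0.5523 0.0154] wh [ 2.9 19.1] yaw 18.6 tray [0.0014 0.0859]
px [270. 163.] 213 ztop 0.0837 xy [ 0.5472 -0.0317] wh [16.3 14. ] yaw -31.5 tray [0.003  0.0385]
px [216. 173.] 630 ztop 0.0974 xy [ 0.4914 -0.0252] wh [24.1 24.2] yaw -16.5 tray [-0.0531  0.037 ]
px [223. 211.] 194 ztop 0.0836 xy [ 0.4842 -0.0684] wh [16.1 14.1] yaw 24.3 tray [-0.0541 -0.0068]
px [326. 238.] 111 ztop 0.0884 xy [ 0.5833 -0.1284] wh [15.9  3.6] yaw -30.4 tray [ 0.0525 -0.052 ]
px [235. 255.] 324 ztop 0.0972 xy [ 0.4792 -0.1179] wh [17.2 25.5] yaw 1.7 tray [-0.052  -0.0564]
px [275. 248.] 186 ztop 0.0839 xy [ 0.5271 -0.1274] wh [14.3 16.2] yaw 36.0 tray [-0.0032 -0.0591]
[12.9, -4.36, -1.49, 0.3]
[-11.47, 0.0, 0.0, -0.0]
[0.0, -10.65, -31.8, -9.5]
```

Call:
send_rows:
  deltas:
    - [[5, -4.35, -1.5, 0.3], [9, -4.35, -1.5, 0.3], [9, -4.35, -1.5, 0.3], [10, -4.35, -1.5, 0.3], [11.5, -4.35, -1.5, 0.3], [12.9, -4.35, -1.5, 0.3], [12.9, -4.35, -1.5, 0.3], [12.9, -4.35, -1.5, 0.3]]
  claw: 0.42

```text
t: 18.02
eef_pos: [0.492, -0.0262, 0.0855]
tcp_rot: [0.424, 0.566, 0.424, -0.566]
ft_force: [-0.1, 0.2, -0.4]
width: 0.42
```

Call:
send_rows:
  deltas:
    - [[0, 0, 0, 0], [0, 0, 0, 0], [0, 0, 0, 0], [0, 0, 0, 0], [0, 0, 0, 0], [-1, 0, 0, 0], [-5, 0, 0, 0], [-11.5, 0, 0, 0], [-11.5, 0, 0, 0]]
  claw: 0

```text
t: 19.15
eef_pos: [0.4937, -0.0264, 0.2048]
tcp_rot: [0.426, 0.568, 0.422, -0.564]
ft_force: [0.4, -0.7, -0.1]
width: 0.263
```

Call:
send_rows:
  deltas:
    - [[0, -1.8, -5.2, -2], [0, -3.5, -10.5, -4], [0, -5.2, -15.7, -6], [0, -7, -21, -8], [0, -8.7, -26, -9.5], [0, -10.6, -31.8, -9.5], [0, -10.6, -31.8, -9.5], [0, -10.6, -31.8, -9.5], [0, -10.6, -31.8, -9.5]]

```text
t: 20.27
eef_pos: [0.4793, 0.3076, 0.2001]
tcp_rot: [-0.469, -0.529, -0.469, 0.529]
ft_force: [-0.3, -0.8, 0.2]
width: 0.263
```

```bash
python3 plc.py w10 .4777 .3342; sed -i 's/np.percentile(p\[:,2\],92)/np.nanpercentile(p[:,2],92)/' h.py
```

```text
20.275 [0.47934707 0.30760359 0.20014082] -96.8755367561636 0.2631324421112794
held 1960 top-tcp 0.01157249625260745 xy-tcp [0.00135441 0.00016997] (24.777244567871094, 35.7902946472168, 83.1892318725586)
[15.03, -0.49, -2.62, -0.19]
[17.63, -0.49, -2.62, -0.19]
```

View pics/w10b.png

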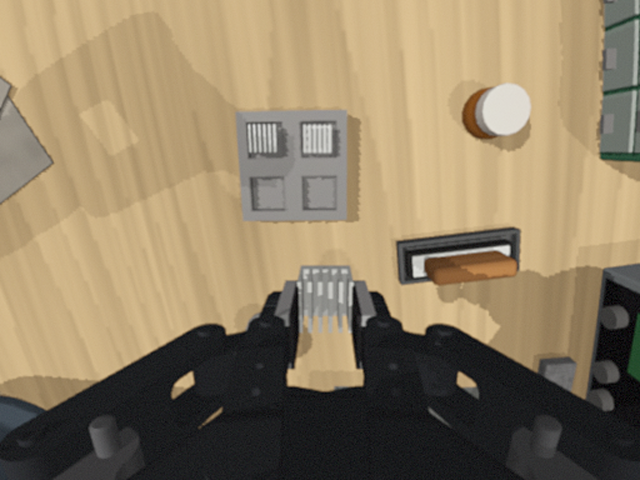

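Call:
send_rows:
  deltas:
    - [[4, -0.45, -2.55, -0.2], [9, -0.45, -2.55, -0.2], [14.5, -0.45, -2.55, -0.2], [14.5, -0.45, -2.55, -0.2], [14.5, -0.45, -2.55, -0.2], [15.5, -0.45, -2.55, -0.2], [16.5, -0.45, -2.55, -0.2], [17.6, -0.45, -2.55, -0.2], [17.6, -0.45, -2.55, -0.2], [17.6, -0.45, -2.55, -0.2], [17.6, -0.45, -2.55, -0.2]]

```text
t: 21.7
eef_pos: [0.4778, 0.3346, 0.0243]
tcp_rot: [-0.47, -0.528, -0.47, 0.528]
ft_force: [0.4, 0.1, -0.1]
width: 0.265
```

Call:
send_rows:
  deltas:
    - [[0.05, 0, 0, 0], [0.05, 0, 0, 0], [0.05, 0, 0, 0], [-1, 0, 0, 0], [-4, 0, 0, 0], [-10, 0, 0, 0], [-16, 0, 0, 0], [-19, 0, 0, 0], [-19, 0, 0, 0]]
  claw: 0.42

```text
t: 22.82
eef_pos: [0.4787, 0.3352, 0.2175]
tcp_rot: [0.471, 0.53, 0.47, -0.526]
ft_force: [-0.3, 0.0, 0.3]
width: 0.42
```

Run:
```python
from h import *
s=robot.sense();print(s['t'],s['eef_pos'],psi(),s['joint_vel'].round(2))
cap('wrist','w11'); blk('w11')
chain([([.5294,-.0816,.214],-88)])
```

```text
22.825 [0.4786508  0.33518571 0.21754754] -96.59348919658318 [-0.    0.05  0.05  0.   -0.03  0.  ]
BLK px [216. 134.] 395 ztop 0.0353 blockxy [-0.0246  0.0271] wh [22.8 24. ] yaw rel -0.9
BLK px [256. 135.] 420 ztop 0.0354 blockxy [0.0239 0.0265] wh [23.6 23. ] yaw rel 0.1
BLK px [258. 176.] 380 ztop 0.0355 blockxy [ 0.0258 -0.0242] wh [24.3 22.6] yaw rel -0.3
[0.15, 9.89, 40.77, -8.6]
```

Three sinks seated. Next I look at the fourth.

Call:
send_rows:
  deltas:
    - [[0, 9.9, 40.8, -8.6], [0, 9.9, 40.8, -8.6], [0, 9.9, 40.8, -8.6], [0, 9.9, 40.8, -8.6], [0, 9.9, 40.8, -8.6], [0, 9.9, 40.8, -8.6], [0, 9.9, 40.8, -8.6], [0, 9.9, 40.8, -8.6], [0, 9.9, 40.8, -8.6], [0, 9.9, 40.8, -8.6], [0, 9.9, 40.8, -8.6]]

```text
t: 24.25
eef_pos: [0.5292, -0.0811, 0.2142]
tcp_rot: [0.509, 0.491, 0.509, -0.491]
ft_force: [-0.1, -1.1, -0.4]
width: 0.418
```

Run:
```python
from h import *
s=robot.sense();print(s['t'],s['eef_pos'],psi(),s['joint_vel'].round(2))
im,d,c=cap('wrist','w12'); items('w12')
a=cv2.resize(im,(640,480),interpolation=cv2.INTER_CUBIC);cv2.imwrite(f'pics/w12b.png',a[...,::-1])
```

```text
24.25 [ 0.52920242 -0.08112944  0.21420411] -87.92009252405168 [-0. -0. -0. -0.  0. -0.]
px [283.  90.] 180 ztop 0.0883 xy [0.5526 0.0152] wh [ 3.2 20.2] yaw 15.6 tray [0.0017 0.0857]
px [278. 138.] 227 ztop 0.0837 xy [ 0.5471 -0.0318] wh [16.4 14. ] yaw -31.3 tray [0.003  0.0385]
px [216. 172.] 213 ztop 0.0836 xy [ 0.4838 -0.0685] wh [16.8 14. ] yaw 25.6 tray [-0.0545 -0.007 ]
px [207. 217.] 593 ztop 0.0973 xy [ 0.476  -0.1178] wh [23.5 24.4] yaw 2.6 tray [-0.0552 -0.0569]
px [255. 225.] 193 ztop 0.0837 xy [ 0.527  -0.1275] wh [14.2 16.9] yaw 36.1 tray [-0.0033 -0.0592]
```

View pics/w12b.png

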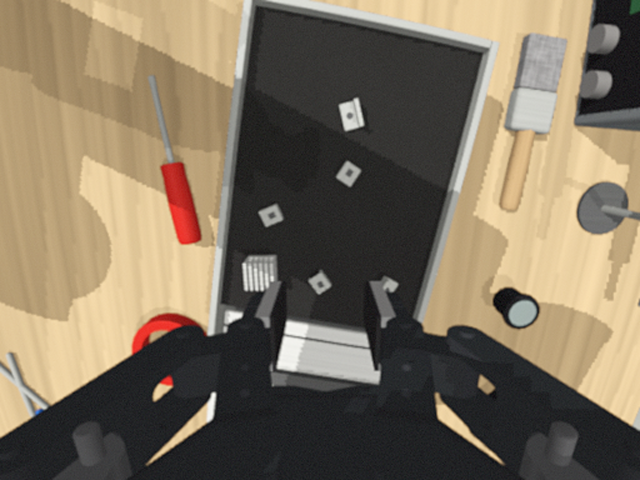

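Run:
```python
from h import *
p=[.4757,-.1178]
chain([([*p,.0853],-87.3),([*p,.2],-87.3),([.428,.315,.2],-96.7)])
```

```text
[12.9, -5.48, 3.46, -0.64]
[-11.47, 0.0, 0.0, -0.0]
[0.0, -2.73, -43.46, 9.4]
```

Call:
send_rows:
  deltas:
    - [[5, -5.45, 3.45, -0.6], [9, -5.45, 3.45, -0.6], [9, -5.45, 3.45, -0.6], [10, -5.45, 3.45, -0.6], [11.5, -5.45, 3.45, -0.6], [12.9, -5.45, 3.45, -0.6], [12.9, -5.45, 3.45, -0.6], [12.9, -5.45, 3.45, -0.6]]
  claw: 0.41

```text
t: 25.3
eef_pos: [0.4762, -0.1184, 0.0855]
tcp_rot: [0.511, 0.489, 0.511, -0.488]
ft_force: [0.7, 0.0, -0.1]
width: 0.411
```

Call:
send_rows:
  deltas:
    - [[0, 0, 0, 0], [0, 0, 0, 0], [0, 0, 0, 0], [0, 0, 0, 0], [0, 0, 0, 0], [-1, 0, 0, 0], [-5, 0, 0, 0], [-11.5, 0, 0, 0], [-11.5, 0, 0, 0]]
  claw: 0

```text
t: 26.42
eef_pos: [0.4778, -0.119, 0.2049]
tcp_rot: [0.514, 0.49, 0.509, -0.487]
ft_force: [0.3, 0.2, -1.1]
width: 0.266
```

Call:
send_rows:
  deltas:
    - [[0, -0.3, -5, 1], [0, -0.6, -10, 2], [0, -1, -16, 4], [0, -1.4, -22, 5], [0, -1.8, -28, 7], [0, -2.2, -34, 9.4], [0, -2.7, -40, 9.4], [0, -2.7, -43.5, 9.4], [0, -2.7, -43.5, 9.4], [0, -2.7, -43.5, 9.4], [0, -2.7, -43.5, 9.4]]

```text
t: 27.8
eef_pos: [0.4294, 0.3139, 0.2002]
tcp_rot: [-0.469, -0.529, -0.469, 0.529]
ft_force: [-0.3, -0.4, -1.1]
width: 0.267
```

```bash
python3 plc.py w13 .4280 .3401
```

```text
27.8 [0.42936889 0.31393737 0.20021668] -96.86552248654161 0.26739303828561856
held 1932 top-tcp 0.011550709475548593 xy-tcp [0.00148658 0.00055973] (24.96893310546875, 35.597145080566406, 83.77149963378906)
[15.03, -0.46, -2.57, -0.17]
[17.63, -0.46, -2.57, -0.17]
```

View pics/w13b.png

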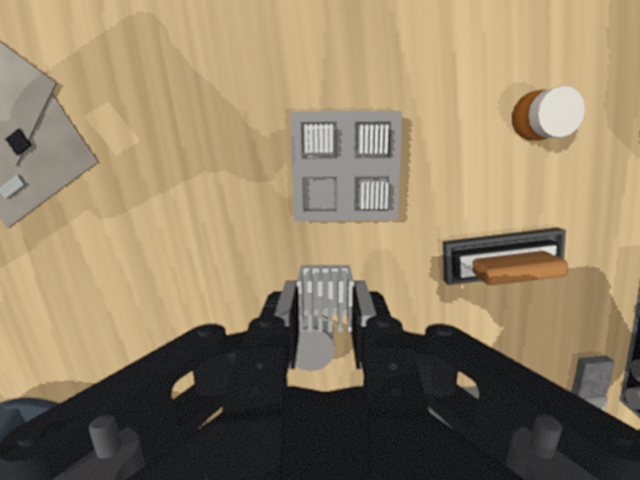

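Call:
send_rows:
  deltas:
    - [[4, -0.45, -2.5, -0.2], [9, -0.45, -2.5, -0.2], [14.5, -0.45, -2.5, -0.2], [14.5, -0.45, -2.5, -0.2], [14.5, -0.45, -2.5, -0.2], [15.5, -0.45, -2.5, -0.2], [16.5, -0.45, -2.5, -0.2], [17.6, -0.45, -2.5, -0.2], [17.6, -0.45, -2.5, -0.2], [17.6, -0.45, -2.5, -0.2], [17.6, -0.45, -2.5, -0.2]]

```text
t: 29.22
eef_pos: [0.4277, 0.3403, 0.0243]
tcp_rot: [-0.47, -0.528, -0.47, 0.528]
ft_force: [0.0, -0.4, -1.6]
width: 0.266
```

Call:
send_rows:
  deltas:
    - [[0.05, 0, 0, 0], [0.05, 0, 0, 0], [0.05, 0, 0, 0], [-1, 0, 0, 0], [-4, 0, 0, 0], [-10, 0, 0, 0], [-16, 0, 0, 0], [-19, 0, 0, 0], [-19, 0, 0, 0]]
  claw: 0.4

```text
t: 30.35
eef_pos: [0.4286, 0.3408, 0.2174]
tcp_rot: [0.471, 0.53, 0.47, -0.526]
ft_force: [0.4, -0.1, -0.5]
width: 0.401
```

Run:
```python
from h import *
s=robot.sense();print(s['t'],s['eef_pos'],psi(),s['joint_vel'].round(2))
im,d,c=cap('wrist','w14'); blk('w14'); P=cloud(c,d)
for nm,(z0,z1,x0,x1,y0,y1) in dict(caddy=(.010,.018,.54,.70,.21,.29),foot=(.0155,.022,.55,.69,.22,.28),grip=(.05,.062,.55,.69,.22,.28)).items():
    m=(P[...,2]>z0)&(P[...,2]<z1)&(P[...,0]>x0)&(P[...,0]<x1)&(P[...,1]>y0)&(P[...,1]<y1); print(nm,m.sum(), np.round(rect(P[m][:,:2]),4) if m.sum()>10 else '')
th=np.radians(-8.2);ex=np.array([np.cos(th),np.sin(th)]);ey=np.array([-np.sin(th),np.cos(th)]);O=np.array([.5387,-.0694])
g=O+ey*-.215; print('gate grip pred',g)
chain([([*(g+.02*ey),.3],-8.2)])
```

```text
30.35 [0.42859982 0.34082769 0.2173845 ] -96.59776800434227 [-0.    0.05  0.05 -0.   -0.04 -0.  ]
BLK px [258. 134.] 420 ztop 0.0352 blockxy [-0.0254  0.0275] wh [23.6 23. ] yaw rel 0.1
BLK px [298. 135.] 435 ztop 0.0353 blockxy [0.0239 0.0265] wh [23.7 24.3] yaw rel 0.3
BLK px [258. 176.] 380 ztop 0.0355 blockxy [-0.0241 -0.0236] wh [23.3 23.6] yaw rel -0.5
BLK px [299. 179.] 387 ztop 0.0354 blockxy [ 0.0276 -0.0276] wh [23.8 24.1] yaw rel 0.4
caddy 948 [  0.6162   0.2503 129.2139  47.4043   0.4126]
foot 621 [  0.6139   0.2607 122.4861  40.8959   8.3578]
grip 851 [ 0.614   0.2503 18.5171 78.7839 89.537 ]
gate grip pred [ 0.50803478 -0.28220189]
[-8.46, 15.17, 58.93, -88.39]
```

All four sinks read flat and square, with tops at 0.035 m. Next is the gate.

Run:
```python
from h import *
chain([([.508,-.2822,.225],171.8)])
```

```text
[-0.96, 15.11, 60.93, 91.61]
```

Call:
send_rows:
  deltas:
    - [[-1, 15.1, 60.9, 91.6], [-1, 15.1, 60.9, 91.6], [-1, 15.1, 60.9, 91.6], [-1, 15.1, 60.9, 91.6], [-1, 15.1, 60.9, 91.6], [-1, 15.1, 60.9, 91.6], [-1, 15.1, 60.9, 91.6], [-1, 15.1, 60.9, 91.6], [-1, 15.1, 60.9, 91.6], [-1, 15.1, 60.9, 91.6], [-1, 15.1, 60.9, 91.6], [-1, 15.1, 60.9, 91.6]]

```text
t: 31.9
eef_pos: [0.5072, -0.2815, 0.2231]
tcp_rot: [0.051, -0.705, 0.05, 0.706]
ft_force: [-0.1, 0.5, -0.1]
width: 0.403
```

```bash
cat >> h.py <<'E'
O=np.array([.5387,-.0694]);th=np.radians(-8.2);ex=np.array([np.cos(th),np.sin(th)]);ey=np.array([-np.sin(th),np.cos(th)])
def tray(P): return np.stack([(P[...,:2]-O)@ex,(P[...,:2]-O)@ey],-1)
def W(x,y): return O+x*ex+y*ey
def handle(tag):
    im,d,c=load(tag); P=cloud(c,d); t=tray(P)
    m=(P[...,2]>.100)&(P[...,2]<.122)&(abs(t[...,0])<.06)&(t[...,1]<-.19)&(t[...,1]>-.33)
    q=t[m]; print('handle',m.sum(),'median tray',np.median(q,0),'range',np.percentile(q,[2,98],axis=0).round(4).tolist(),'ztop',np.percentile(P[m][:,2],95), 'fit',np.polyfit(q[:,0],q[:,1],1))
E
python3 - <<'E'
from h import *
s=robot.sense();print(s['t'],s['eef_pos'],psi(),s['joint_vel'].round(2),s['joint_positions'].round(2))
im,d,c=cap('wrist','w15'); handle('w15')
a=cv2.resize(im,(640,480),interpolation=cv2.INTER_CUBIC);cv2.imwrite(f'pics/w15b.png',a[...,::-1])
cap('scene','sc15'); handle('sc15')
E
```

```text
31.9 [ 0.50718766 -0.28145578  0.22305624] 171.77522339327254 [ 0.03 -0.02  0.01 -0.    0.    0.  ] [-0.59  0.41  1.58  0.    1.15  1.13]
handle 1172 median tray [ 0.00405763 -0.22163303] range [[-0.0463, -0.2274], [0.0484, -0.216]] ztop 0.11340164118054313 fit [ 0.00037001 -0.2215242 ]
handle 291 median tray [ 0.00411407 -0.22102979] range [[-0.0473, -0.2273], [0.0493, -0.2161]] ztop 0.11379998526078963 fit [-0.00276322 -0.22124817]
```

View pics/w15b.png

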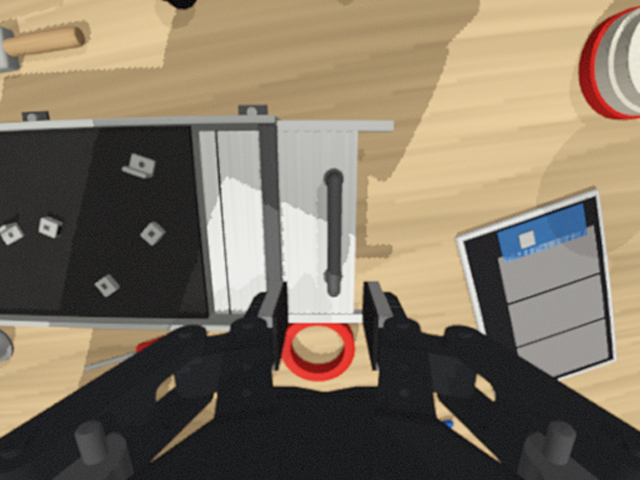

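Run:
```python
from h import *
im,d,c=load('w15'); P=cloud(c,d); t=tray(P)
m=(P[...,2]>.078)&(P[...,2]<.084)&(abs(t[...,0])<.08)&(t[...,1]<-.14)&(t[...,1]>-.2)
print('bridge',m.sum(),np.percentile(t[m],[1,3,50,97,99],axis=0)[:,1],np.median(P[m][:,2]))
# gray profile along y on blade at z .0725 at x=+40..60mm
for x in(-.02,.0,.03,.06):
  g=cv2.cvtColor(im,cv2.COLOR_RGB2GRAY).astype(np.float32)
  ys=np.arange(-.09,-.26,-.001); X=np.array([[*W(x,y),.0725] for y in ys]); uv=proj(c,X).astype(np.float32)
  v=cv2.remap(g,uv[:,:1],uv[:,1:],cv2.INTER_LINEAR).ravel(); print(x,[f'{int(round(y*1000))}:{int(a)}' for y,a in zip(ys,v)][:100:1] if x==.03 else '')
# curbs from here
m=(P[...,2]>.083)&(P[...,2]<.090)&(abs(abs(t[...,0])-.093)<.012)&(t[...,1]>-.12)&(t[...,1]<.1)
for sg in(-1,1):
    q=t[m&(np.sign(t[...,0])==sg)]; print(sg,len(q),np.median(q[:,0]),np.polyfit(q[:,1],q[:,0],1))
```

```text
bridge 1635 [-0.17482957 -0.17434551 -0.16728152 -0.16003345 -0.1596561 ] 0.08112043588889208
-0.02 
0.0 
0.03 ['-90:34', '-91:33', '-92:34', '-93:31', '-94:33', '-95:35', '-96:38', '-97:31', '-98:28', '-99:26', '-100:34', '-101:58', '-102:84', '-103:92', '-104:93', '-105:92', '-106:96', '-107:122', '-108:153', '-109:173', '-110:180', '-111:179', '-112:177', '-113:178', '-114:179', '-115:179', '-116:177', '-117:177', '-118:181', '-119:186', '-120:183', '-121:149', '-122:110', '-123:164', '-124:212', '-125:230', '-126:231', '-127:230', '-128:230', '-129:232', '-130:231', '-131:230', '-132:228', '-133:228', '-134:229', '-135:231', '-136:231', '-137:231', '-138:232', '-139:232', '-140:231', '-141:231', '-142:233', '-143:233', '-144:231', '-145:229', '-146:230', '-147:231', '-148:230', '-149:230', '-150:229', '-151:230', '-152:231', '-153:234', '-154:235', '-155:235', '-156:233', '-157:224', '-158:193', '-159:137', '-160:80', '-161:66', '-162:70', '-163:71', '-164:73', '-165:73', '-166:75', '-167:76', '-168:75', '-169:76', '-170:72', '-171:72', '-172:67', '-173:71', '-174:113', '-175:154', '-176:176', '-177:183', '-178:184', '-179:181', '-180:181', '-181:180', '-182:181', '-183:183', '-184:184', '-185:183', '-186:183', '-187:182', '-188:181', '-189:180']
0.06 
-1 855 -0.09153516791922837 [-0.00208953 -0.09194982]
1 1090 0.09238350328923245 [0.00078322 0.09245528]
```

Run:
```python
from h import *
handle('scene0'); handle('sc15'); handle('side0')
```

```text
handle 291 median tray [ 0.0047009  -0.22106182] range [[-0.0463, -0.2274], [0.0491, -0.2159]] ztop 0.1140294917286766 fit [-0.00461787 -0.22125974]
handle 291 median tray [ 0.00411407 -0.22102979] range [[-0.0473, -0.2273], [0.0493, -0.2161]] ztop 0.11379998526078963 fit [-0.00276322 -0.22124817]
handle 254 median tray [-0.00104444 -0.22715162] range [[-0.0499, -0.2305], [0.0451, -0.2201]] ztop 0.11172362304913733 fit [-0.00229235 -0.2263749 ]
```

The gate already stood about 6.5 mm out at the start: the handle is at y -221.3 instead of -215, and the scribed line at -121.8 instead of -115. The bridge edges read -160 and -175 as expected. So the pull has to be about 53.5 mm.

Run:
```python
from h import *
p=W(.001,-.2213); q=W(.001,-.2748)
chain([([*p,.088],171.8),([*q,.088],171.8)])
```

```text
[13.58, 0.77, -0.17, 0.07]
[0.0, 5.35, 0.0, -0.0]
```

Call:
send_rows:
  deltas:
    - [[5, 0.75, -0.15, 0], [9, 0.75, -0.15, 0], [9, 0.75, -0.15, 0], [10.5, 0.75, -0.15, 0], [12, 0.75, -0.15, 0], [13.5, 0.75, -0.15, 0], [13.5, 0.75, -0.15, 0], [13.5, 0.75, -0.15, 0], [13.5, 0.75, -0.15, 0]]
  claw: 0.4

```text
t: 33.12
eef_pos: [0.5085, -0.2899, 0.0898]
tcp_rot: [-0.05, 0.706, -0.051, -0.705]
ft_force: [0.1, -1.0, 0.5]
width: 0.399
```

Call:
send_rows:
  deltas:
    - [[0, 0, 0, 0], [0, 0, 0, 0], [0, 0, 0, 0], [0, 0, 0, 0], [0, 0, 0, 0], [0, 0, 0, 0]]
  claw: 0
  force: 80

```text
t: 33.88
eef_pos: [0.5084, -0.2895, 0.0898]
tcp_rot: [-0.051, 0.705, -0.051, -0.705]
ft_force: [-0.4, 2.4, 5.9]
width: 0.107
```

Run:
```python
from h import *
s=robot.sense();print(s['t'],s['eef_pos'],tray(s['eef_pos']),psi(),s['width'],s['ft_force'])
im,d,c=cap('wrist','w16')
a=cv2.resize(im,(640,480),interpolation=cv2.INTER_CUBIC);cv2.imwrite(f'pics/w16b.png',a[...,::-1])
```

```text
33.875 [ 0.50838048 -0.28953035  0.08979985] [ 0.00138742 -0.22220422] 171.80271914545887 0.1073786091343242 [-0.3702881   2.39202385  5.89074282]
```

View pics/w16b.png

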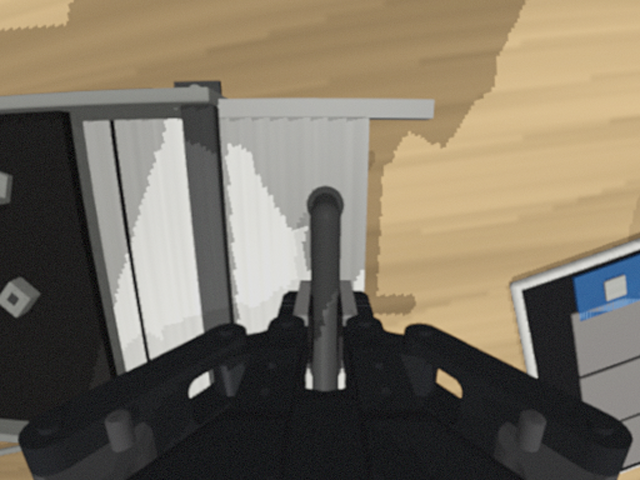

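The bar is gripped at (325,300). Pulling gently.

Call:
send_rows:
  deltas:
    - [[0, 0.5, 0, 0], [0, 1, 0, 0], [0, 1.5, 0, 0], [0, 2.1, 0, 0], [0, 2.7, 0, 0], [0, 3.3, 0, 0], [0, 3.9, 0, 0], [0, 4.5, 0, 0], [0, 5, 0, 0], [0, 5.3, 0, 0], [0, 5.3, 0, 0], [0, 5.3, 0, 0]]

```text
t: 35.42
eef_pos: [0.5008, -0.3414, 0.0898]
tcp_rot: [-0.051, 0.705, -0.05, -0.705]
ft_force: [-1.0, 5.7, 7.5]
width: 0.108
```

```bash
cat >> h.py <<'E'
def prof(tag,x,y0,y1,z=.0725,st=-.001):
    im,d,c=load(tag); g=cv2.cvtColor(im,cv2.COLOR_RGB2GRAY).astype(np.float32)
    ys=np.arange(y0,y1,st); X=np.array([[*W(x,y),z] for y in ys]); uv=proj(c,X).astype(np.float32)
    v=cv2.remap(g,uv[:,:1],uv[:,1:],cv2.INTER_LINEAR).ravel(); return ' '.join(f'{y*1000:.0f}:{int(a)}' for y,a in zip(ys,v))
E
python3 - <<'E'
from h import *
s=robot.sense();print(s['t'],s['eef_pos'],tray(s['eef_pos']),psi(),s['width'],s['ft_force'])
im,d,c=cap('wrist','w17'); handle('w17'); cap('scene','sc17'); handle('sc17')
for x in(.03,.055): print(prof('w17',x,-.165,-.19))
a=cv2.resize(im,(640,480),interpolation=cv2.INTER_CUBIC);cv2.imwrite(f'pics/w17b.png',a[...,::-1])
E
```

```text
35.425 [ 0.50081332 -0.34144352  0.08980686] [ 0.00130194 -0.27466595] 171.80271588904003 0.10779763873864913 [-0.98508206  5.67027247  7.53305864]
handle 4181 median tray [ 0.01362654 -0.27486077] range [[-0.0278, -0.291], [0.049, -0.2593]] ztop 0.1167113774351727 fit [ 0.00094156 -0.27510273]
handle 250 median tray [ 0.01404238 -0.27445893] range [[-0.004, -0.2912], [0.0488, -0.2569]] ztop 0.11900347313298007 fit [-0.00814271 -0.27366007]
-165:92 -166:90 -167:88 -168:83 -169:62 -170:42 -171:35 -172:35 -173:42 -174:50 -175:23 -176:83 -177:185 -178:211 -179:212 -180:211 -181:212 -182:214 -183:213 -184:212 -185:209 -186:209 -187:210 -188:212 -189:214
-165:87 -166:88 -167:87 -168:83 -169:63 -170:41 -171:36 -172:34 -173:37 -174:45 -175:25 -176:72 -177:156 -178:201 -179:211 -180:210 -181:210 -182:213 -183:212 -184:210 -185:207 -186:206 -187:208 -188:211 -189:212
```

View pics/w17b.png

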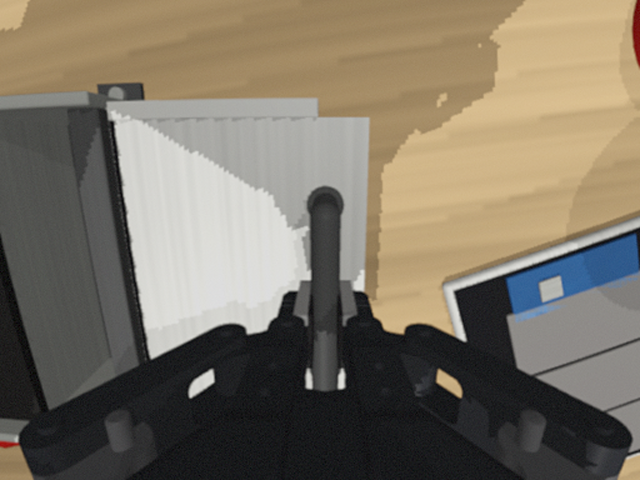

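The scribed line now coincides with the bridge's outer face (-175), and the handle is at -275, i.e. 60 mm. Releasing the bar and going for the scraper.

Run:
```python
from h import *
s=robot.sense(); s['eef_pos']=s['eef_pos']+[0,0,.15]
chain([([.614,.25,.2],179.7)],s)
```

```text
[3.98, -60.15, -2.77, -7.9]
```

Call:
send_rows:
  deltas:
    - [[0, 0, 0, 0], [0, 0, 0, 0], [0, 0, 0, 0], [-2, 0, 0, 0], [-7, 0, 0, 0], [-13, 0, 0, 0], [-15, 0, 0, 0], [-15, 0, 0, 0]]
  claw: 0.4

```text
t: 36.52
eef_pos: [0.5011, -0.3426, 0.2406]
tcp_rot: [-0.05, 0.706, -0.051, -0.704]
ft_force: [0.7, 0.0, -0.1]
width: 0.401
```

Call:
send_rows:
  deltas:
    - [[4, -60.1, -2.8, -7.9], [4, -60.1, -2.8, -7.9], [4, -60.1, -2.8, -7.9], [4, -60.1, -2.8, -7.9], [4, -60.1, -2.8, -7.9], [4, -60.1, -2.8, -7.9], [4, -60.1, -2.8, -7.9], [4, -60.1, -2.8, -7.9], [4, -60.1, -2.8, -7.9], [4, -60.1, -2.8, -7.9], [4, -60.1, -2.8, -7.9], [4, -60.1, -2.8, -7.9]]

```text
t: 38.02
eef_pos: [0.6135, 0.2481, 0.1978]
tcp_rot: [0.001, -0.706, 0.002, 0.708]
ft_force: [0.3, -0.8, -0.0]
width: 0.399
```

Run:
```python
from h import *
s=robot.sense();print(s['t'],s['eef_pos'],psi(),s['width'],s['joint_vel'].round(2),s['joint_positions'].round(2))
im,d,c=cap('wrist','w18'); P=cloud(c,d)
for nm,(z0,z1,x0,x1,y0,y1) in dict(caddy=(.010,.018,.54,.70,.21,.29),grip=(.05,.062,.55,.69,.22,.28)).items():
    m=(P[...,2]>z0)&(P[...,2]<z1)&(P[...,0]>x0)&(P[...,0]<x1)&(P[...,1]>y0)&(P[...,1]<y1); print(nm,m.sum(), np.round(rect(P[m][:,:2]),4) if m.sum()>10 else '',P[m][:,2].mean())
cap('scene','sc18'); handle('sc18')
a=cv2.resize(im,(640,480),interpolation=cv2.INTER_CUBIC);cv2.imwrite(f'pics/w18b.png',a[...,::-1])
```

```text
38.025 [0.61353411 0.24807646 0.19775939] 179.70212119270298 0.39869149111313457 [-0.02 -0.02 -0.   -0.    0.    0.  ] [ 0.31  0.59  1.37 -0.    1.19  1.89]
caddy 1337 [  0.6164   0.251  128.4098  46.0119   0.3465] 0.014622117513837107
grip 1153 [6.14900e-01 2.49200e-01 7.94229e+01 1.79691e+01 6.84000e-02] 0.05677270227584636
handle 309 median tray [ 0.00379107 -0.27380621] range [[-0.0464, -0.2805], [0.049, -0.2691]] ztop 0.11363605236332419 fit [-0.00042759 -0.27407829]
```

View pics/w18b.png

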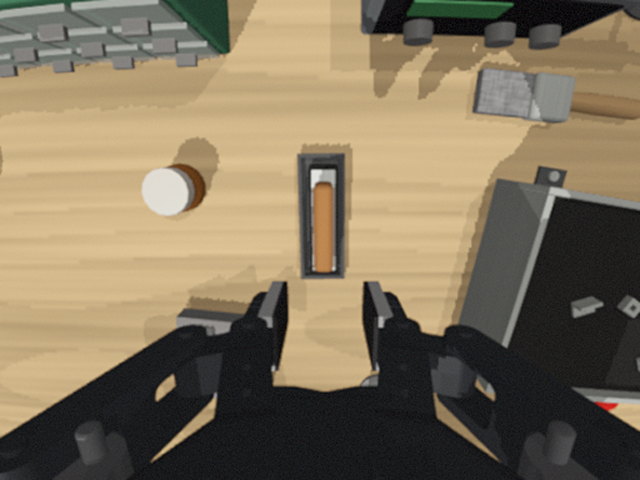

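View pics/sc18.png

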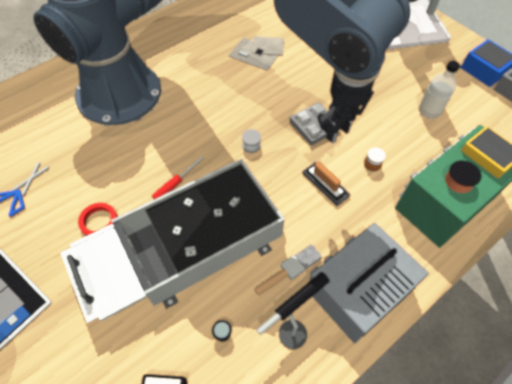

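Grip top at (322,228) in the caddy; the measured size, 79x18 mm, agrees. Grasping.

Run:
```python
from h import *
a=[.6145,.2495,.0265]
chain([(a,179.9),([a[0],a[1],.2],179.9),([*W(-.025,.122),.2],171.8)])
```

```text
[17.22, -0.19, -0.06, -0.26]
[-17.35, 0.0, 0.0, -0.0]
[0.0, 19.47, 8.28, 8.1]
```

Call:
send_rows:
  deltas:
    - [[6, -0.15, -0.1, -0.2], [11, -0.15, -0.1, -0.2], [11, -0.15, -0.1, -0.2], [12.5, -0.15, -0.1, -0.2], [14, -0.15, -0.1, -0.2], [15.5, -0.15, -0.1, -0.2], [17, -0.15, -0.1, -0.2], [17, -0.15, -0.1, -0.2], [17, -0.15, -0.1, -0.2], [17, -0.15, -0.1, -0.2]]

```text
t: 39.38
eef_pos: [0.6154, 0.2504, 0.0299]
tcp_rot: [-0.001, 0.707, -0.0, -0.707]
ft_force: [0.3, -1.1, 0.2]
width: 0.403
```

Call:
send_rows:
  deltas:
    - [[0, 0, 0, 0], [0, 0, 0, 0], [0, 0, 0, 0], [0, 0, 0, 0], [0, 0, 0, 0], [-1, 0, 0, 0], [-3, 0, 0, 0], [-8, 0, 0, 0], [-14, 0, 0, 0], [-17, 0, 0, 0], [-17, 0, 0, 0]]
  claw: 0
  force: 100

```text
t: 40.75
eef_pos: [0.6161, 0.2506, 0.203]
tcp_rot: [-0.001, 0.709, 0.0, -0.705]
ft_force: [0.1, 0.0, -1.8]
width: 0.194
```

Run:
```python
from h import *
s=robot.sense();print(s['t'],s['eef_pos'],psi(),s['width'],s['ft_force'])
im,d,c=cap('wrist','w19'); P=cloud(c,d); e=s['eef_pos']
chain([([*W(-.025,.122),.2],171.8)])
a=cv2.resize(im,(640,480),interpolation=cv2.INTER_CUBIC);cv2.imwrite(f'pics/w19b.png',a[...,::-1])
cap('side','sd19'); im=load('sd19')[0]; cv2.imwrite('pics/sd19b.png',cv2.resize(im[100:260,180:380],(800,640)[:2],interpolation=cv2.INTER_CUBIC)[:600,:,::-1])
```

```text
40.75 [0.61607092 0.25057271 0.2030053 ] 179.90347830121183 0.19437528425118547 [ 0.06896205  0.03062003 -1.8356352 ]
[0.05, 19.55, 8.35, 8.1]
```

View pics/w19b.png

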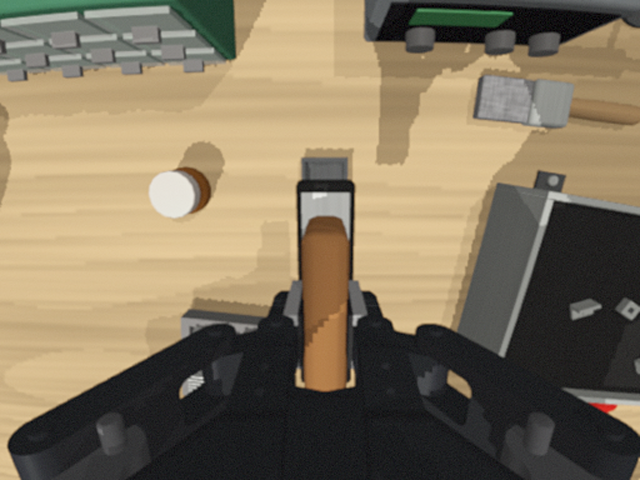

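View pics/sd19b.png

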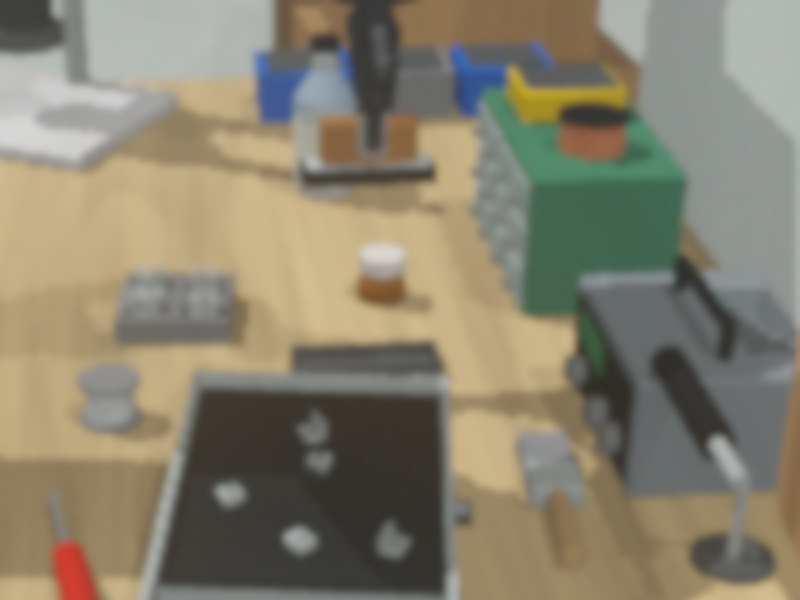

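Run:
```python
from h import *
im,d,c=load('w19'); P=cloud(c,d); s=robot.sense(); e=s['eef_pos']
q=P[150:200,235:285]; q=q[(q[...,2]>.12)&(q[...,2]<.24)]
print(np.histogram(q[:,2],bins=np.arange(.15,.24,.004)))
f=q[(q[:,2]>.180)&(q[:,2]<.2)]; print(len(f),np.median(f[:,2])-e[2],f.min(0)-e,f.max(0)-e)
p=[*W(-.025,.122),.2]
chain([(p,171.8),([*p[:2],.105],171.8)])
```

```text
(array([  0,   0,   0,   0,   0,   0,   0,   0,   0,  93, 876, 481,  39,
        45,  40,  56,  52,  62,  65, 311, 214,   0]), array([0.15 , 0.154, 0.158, 0.162, 0.166, 0.17 , 0.174, 0.178, 0.182,
       0.186, 0.19 , 0.194, 0.198, 0.202, 0.206, 0.21 , 0.214, 0.218,
       0.222, 0.226, 0.23 , 0.234, 0.238]))
1473 -0.005443073187416686 [ 0.02313692 -0.01421076 -0.01059073] [0.05318377 0.01383685 0.00110745]
[-0.11, 19.53, 8.29, 8.1]
[9.5, 0.0, 0.0, -0.0]
```

Run:
```python
from h import *
im,d,c=load('w19'); P=cloud(c,d); e=robot.sense()['eef_pos']
q=P[130:300,235:285].reshape(-1,3); q=q[(q[:,2]>.12)&(q[:,2]<.24)]-e
for lo in np.arange(-.03,.056,.006):
    k=(q[:,0]>lo)&(q[:,0]<lo+.006)&(abs(q[:,1])<.015); 
    if k.sum()>5: print(round(lo,3),k.sum(),'z pct',np.percentile(q[k,2],[2,20,50,80,98]).round(4))
g=q[(q[:,2]>.018)&(abs(q[:,1])<.005)]; print(np.polyfit(g[:,0],g[:,2],1), len(g), g[:,0].min(), g[:,0].max())
print(robot.sense()['tcp_rot'])
```

```text
-0.024 26 z pct [0.0273 0.0279 0.0298 0.0307 0.0312]
-0.018 338 z pct [0.028  0.0306 0.0315 0.032  0.0329]
-0.012 367 z pct [0.0288 0.0308 0.0317 0.0324 0.0407]
-0.006 429 z pct [0.029  0.031  0.0318 0.0329 0.041 ]
-0.0 449 z pct [0.0292 0.031  0.0318 0.0328 0.041 ]
0.006 529 z pct [-0.0089  0.0308  0.0318  0.0329  0.041 ]
0.012 869 z pct [-0.0086  0.021   0.0312  0.0326  0.04  ]
0.018 522 z pct [-0.0094  0.0288  0.0315  0.0322  0.033 ]
0.024 542 z pct [-0.0093  0.0288  0.0315  0.0323  0.0332]
0.03 610 z pct [-0.0089 -0.0037  0.0314  0.0322  0.033 ]
0.036 1063 z pct [-0.0087 -0.0046  0.0202  0.0305  0.0323]
0.042 480 z pct [-0.0091 -0.0063 -0.005  -0.0044 -0.0035]
0.048 515 z pct [-0.0092 -0.0082 -0.007  -0.0047 -0.0036]
0.054 230 z pct [-0.0131 -0.01   -0.0085 -0.0077 -0.007 ]
[-0.03855607  0.03209302] 2522 -0.01810637680420224 0.04132102251623304
[ 4.98718037e-04 -7.06833053e-01  6.84828845e-04  7.07379896e-01]
```

Call:
send_rows:
  deltas:
    - [[0, 5, 2, 2], [0, 10, 4.2, 4], [0, 15, 6.4, 6], [0, 19.5, 8.3, 8.1], [0, 19.5, 8.3, 8.1], [0, 19.5, 8.3, 8.1], [0, 19.5, 8.3, 8.1], [4, 19.5, 8.3, 8.1], [8, 19.5, 8.3, 8.1], [9.2, 19.5, 8.3, 8.1], [9.2, 19.5, 8.3, 8.1], [9.2, 19.5, 8.3, 8.1]]

```text
t: 42.35
eef_pos: [0.5327, 0.0555, 0.1087]
tcp_rot: [-0.051, 0.706, -0.05, -0.705]
ft_force: [-0.2, -0.2, -1.3]
width: 0.195
```

Run:
```python
from h import *
s=robot.sense();print(s['t'],s['eef_pos'],tray(s['eef_pos']),psi(),s['width'],s['ft_force'])
im,d,c=cap('wrist','w20'); e=s['eef_pos']; P=cloud(c,d);t=tray(P)-tray(e)
g=(P[...,2]>.1)&(abs(t[...,0]-.02)<.015)&(abs(t[...,1])<.006)&(P[...,2]<.15); print('grip top z',np.median(P[g][:,2]))
g=(abs(t[...,0]-.051)<.003)&(abs(t[...,1])<.015)&(P[...,2]<.15); print('foot end z',np.percentile(P[g][:,2],[5,50,95]))
a=cv2.resize(im,(640,480),interpolation=cv2.INTER_CUBIC);cv2.imwrite(f'pics/w20b.png',a[...,::-1])
cap('scene','sc20'); im=load('sc20')[0]; cv2.imwrite('pics/sc20b.png',cv2.resize(im[120:330,50:330],(800,600),interpolation=cv2.INTER_CUBIC)[...,::-1])
```

```text
42.35 [0.53266855 0.05555    0.10867435] [-0.02379128  0.12281228] 171.81720862944363 0.19467613394197217 [-0.1836415  -0.1738147  -1.25091124]
grip top z 0.1364038424582558
foot end z [0.09467562 0.09667005 0.10029644]
```

View pics/w20b.png

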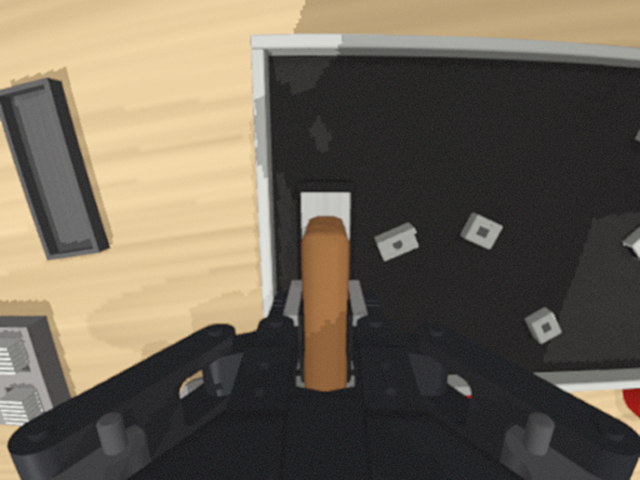

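View pics/sc20b.png

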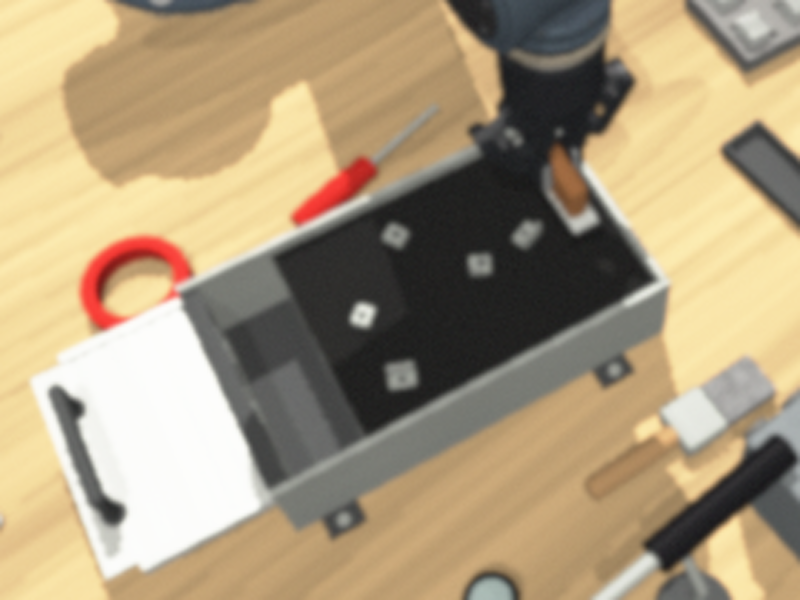

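Scraper held upright above the far end of the plate, with its foot about 7 mm up. Lowering it to a ~1.4 mm gap and sweeping the left lane.

Call:
send_rows:
  deltas:
    - [[0.3, 0, 0, 0], [0.6, 0, 0, 0], [0.6, 0, 0, 0], [0.6, 0.8, 0, 0], [0.6, 2, 0, 0], [0.6, 3.2, 0, 0], [0.6, 4.4, 0, 0], [0.6, 5.6, 0, 0], [0.6, 6.8, 0, 0], [0.6, 8, 0, 0], [0.6, 9.2, 0, 0], [0.6, 9.2, 0, 0]]

```text
t: 43.95
eef_pos: [0.5188, -0.0366, 0.1014]
tcp_rot: [-0.051, 0.706, -0.051, -0.705]
ft_force: [1.3, -1.2, -0.8]
width: 0.191
```

Run:
```python
from h import *
s=robot.sense();print(s['t'],s['eef_pos'],tray(s['eef_pos']),psi(),s['width'],s['ft_force'])
im,d,c=cap('wrist','w21')
a=cv2.resize(im,(640,480),interpolation=cv2.INTER_CUBIC);cv2.imwrite(f'pics/w21b.png',a[...,::-1])
cap('scene','sc21'); im=load('sc21')[0]; cv2.imwrite('pics/sc21b.png',cv2.resize(im[120:330,50:330],(800,600),interpolation=cv2.INTER_CUBIC)[...,::-1])
```

```text
43.95 [ 0.51878795 -0.03657131  0.10140839] [-0.02439079  0.02965303] 171.75006736886988 0.19082697253446343 [ 1.30308132 -1.2328151  -0.83940664]
```

View pics/w21b.png

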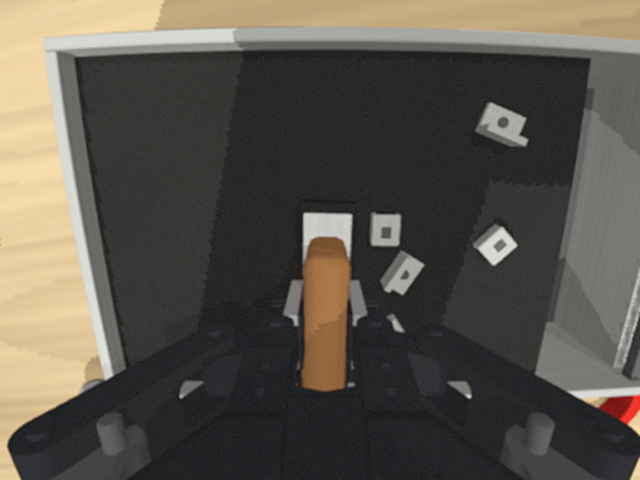

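View pics/sc21b.png

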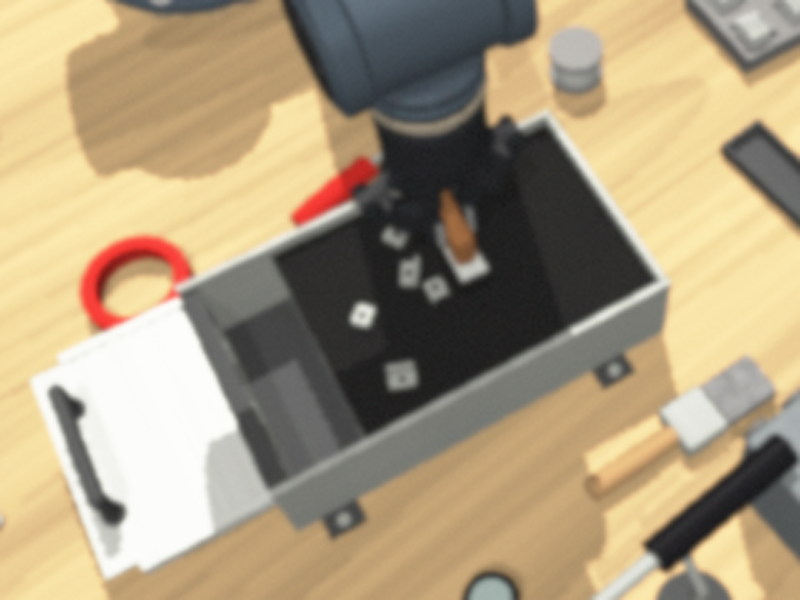

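The front scraps are moving with the foot: shell at (386,230), bracket at (402,272), another shell at (395,325). Continuing past the lip.

Call:
send_rows:
  deltas:
    - [[0, 1.2, -0.2, 0], [0, 2.4, -0.4, 0], [0, 3.6, -0.6, 0], [0, 4.8, -0.7, 0], [0, 6, -0.7, 0], [0, 7.2, -0.7, 0], [0, 8.4, -0.7, 0], [0, 9.6, -0.7, 0], [0, 10.8, -0.7, 0], [0, 12, -0.7, 0], [0, 13.1, -0.7, 0], [0, 14.1, -0.7, 0]]

```text
t: 45.55
eef_pos: [0.5053, -0.177, 0.1013]
tcp_rot: [0.051, -0.705, 0.051, 0.705]
ft_force: [-0.7, 0.5, -1.6]
width: 0.191
```

Call:
send_rows:
  deltas:
    - [[0, 0.3, 0, 0], [0, 0.3, 0, 0], [0, 0.3, 0, 0]]

```text
t: 45.92
eef_pos: [0.505, -0.179, 0.1013]
tcp_rot: [0.05, -0.705, 0.05, 0.705]
ft_force: [0.3, 0.5, -1.1]
width: 0.193
```

Run:
```python
from h import *
s=robot.sense();print(s['t'],s['eef_pos'],tray(s['eef_pos']),psi(),s['width'],s['ft_force'])
im,d,c=cap('wrist','w22')
a=cv2.resize(im,(640,480),interpolation=cv2.INTER_CUBIC);cv2.imwrite(f'pics/w22b.png',a[...,::-1])
cap('scene','sc22'); im=load('sc22')[0]; cv2.imwrite('pics/sc22b.png',cv2.resize(im[120:330,50:330],(800,600),interpolation=cv2.INTER_CUBIC)[...,::-1])
```

```text
45.925 [ 0.50501445 -0.1789507   0.1012564 ] [-0.01771606 -0.11323521] 171.8163410018876 0.19295377630719907 [ 0.32841304  0.53346426 -1.14775409]
```

View pics/w22b.png

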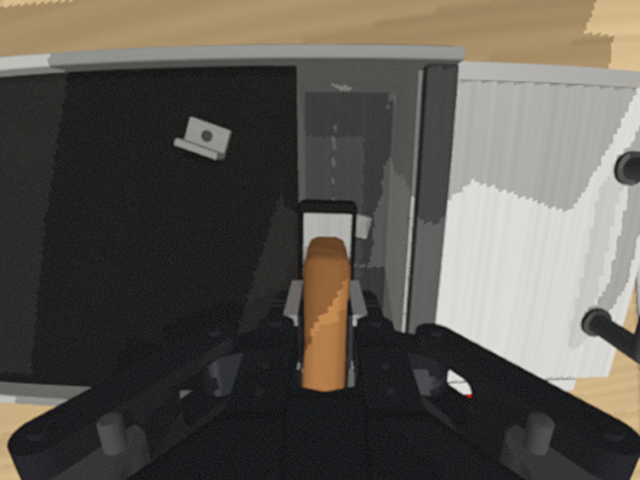

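View pics/sc22b.png

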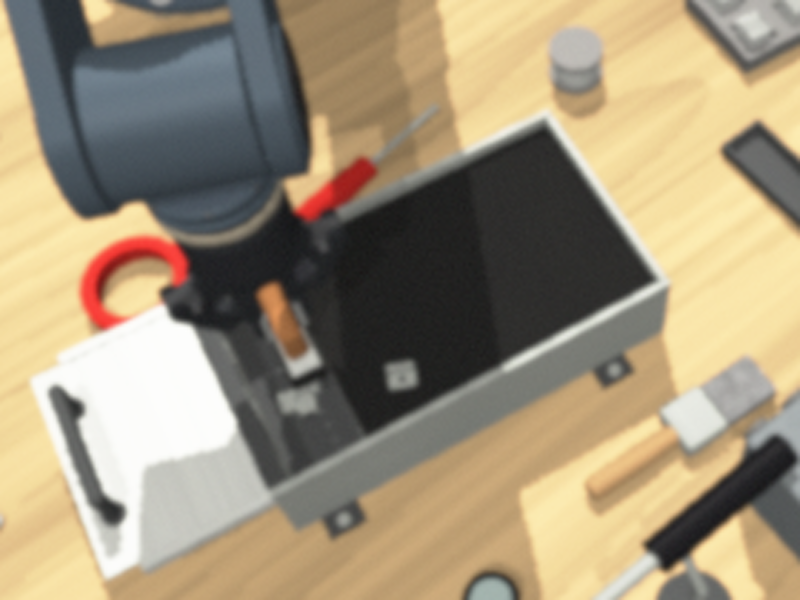

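Four scraps have gone in. One bracket is left on the right side of the plate, at (208,137). Lifting over to the right lane.

Call:
send_rows:
  deltas:
    - [[-2, 0, 0, 0], [-4, 0, 0, 0], [-4, -4, -2, 0], [-4, -8, -4, 0], [-4, -11.3, -5.1, 0], [-4, -11.3, -5.1, 0], [-4, -11.3, -5.1, 0], [-2, -11.3, -5.1, 0], [-0.8, -11.3, -5.1, 0], [0, -11.3, -5.1, 0], [0, -11.3, -5.1, 0]]

```text
t: 47.4
eef_pos: [0.5718, -0.0752, 0.1014]
tcp_rot: [-0.051, 0.705, -0.051, -0.705]
ft_force: [-0.2, 0.2, -1.4]
width: 0.193
```

Run:
```python
from h import *
s=robot.sense();print(s['t'],s['eef_pos'],tray(s['eef_pos']),psi(),s['width'],s['ft_force'])
im,d,c=cap('wrist','w23'); items('w23')
a=cv2.resize(im,(640,480),interpolation=cv2.INTER_CUBIC);cv2.imwrite(f'pics/w23b.png',a[...,::-1])
```

```text
47.4 [ 0.57178583 -0.07517101  0.10139766] [ 0.03357068 -0.00099301] 171.77106947797105 0.19331814977331765 [-0.20674114  0.17035059 -1.38047506]
px [260. 182.] 1882 ztop 0.0934 xy [ 0.5969 -0.0792] wh [28.  38.2] yaw -8.3 tray [ 0.059  -0.0014]
px [343. 198.] 394 ztop 0.0883 xy [ 0.5825 -0.1303] wh [20.1  3.4] yaw -27.4 tray [ 0.0521 -0.054 ]
```

View pics/w23b.png

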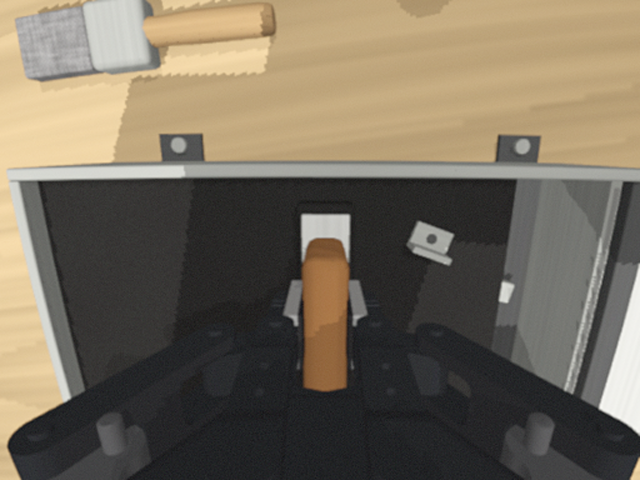

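Call:
send_rows:
  deltas:
    - [[0, 1, 0.1, 0], [0, 2, 0.1, 0], [0, 3, 0.1, 0], [0, 4, 0.1, 0], [0, 5, 0.1, 0], [0, 6, 0.1, 0], [0, 7, 0.1, 0], [0, 8, 0.1, 0], [0, 9, 0.1, 0], [0, 10, 0.1, 0], [0, 11, 0.1, 0], [0, 11.4, 0.1, 0]]

```text
t: 48.95
eef_pos: [0.5543, -0.188, 0.1013]
tcp_rot: [-0.051, 0.705, -0.051, -0.705]
ft_force: [-0.7, 0.2, -1.4]
width: 0.191
```

Call:
send_rows:
  deltas:
    - [[0, 0, 0, 0], [0, 0, 0, 0], [-3, 0, 0, 0], [-8, 0, 0, 0], [-14, -3, 0, 0], [-14, -9, 1, 0], [-14, -14, 2, 0], [-14, -14, 2, 0], [-14, -14, 2, 0]]

```text
t: 50.08
eef_pos: [0.5546, -0.046, 0.2413]
tcp_rot: [-0.05, 0.705, -0.05, -0.705]
ft_force: [-0.3, -0.2, -2.1]
width: 0.193
```

Run:
```python
from h import *
s=robot.sense();print(s['t'],s['eef_pos'],tray(s['eef_pos']),psi(),s['width'],s['ft_force'])
im,d,c=cap('wrist','w24')
a=cv2.resize(im,(640,480),interpolation=cv2.INTER_CUBIC);cv2.imwrite(f'pics/w24b.png',a[...,::-1])
cap('scene','sc24'); im=load('sc24')[0]; cv2.imwrite('pics/sc24b.png',cv2.resize(im[120:330,50:330],(800,600),interpolation=cv2.INTER_CUBIC)[...,::-1])
```

```text
50.075 [ 0.55456789 -0.04595589  0.24131342] [0.01236185 0.02546765] 171.84267923572702 0.19256907909774262 [-0.29536629 -0.16392191 -2.11715134]
```

View pics/w24b.png

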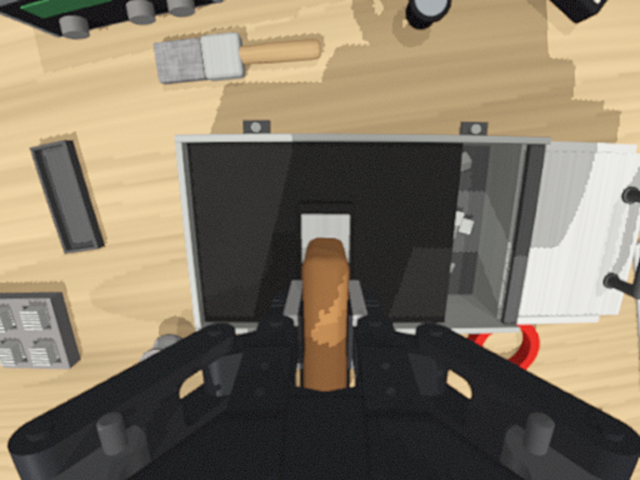

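View pics/sc24b.png

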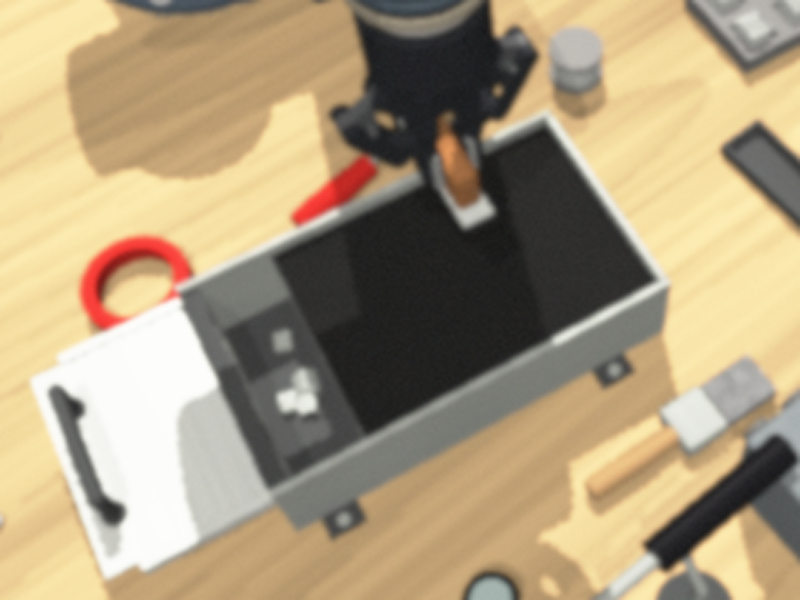

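The plate is clear, and the scraps show in the chute around (300,385). I check how the scraper sits in the grip, then return it.

Run:
```python
from h import *
s=robot.sense(); e=s['eef_pos']
for tag,e0 in(('w20',np.array([.53267,.05555,.10867])),('w24',e)):
    im,d,c=load(tag); P=cloud(c,d); t=tray(P)-tray(e0); z=P[...,2]-e0[2]
    m=(abs(t[...,1])<.02)&(z>.022)&(z<.034)&(t[...,0]>.005)&(t[...,0]<.06); print(tag,'grip end x',np.percentile(t[m][:,0],99),'y range',np.percentile(t[m&(t[...,0]>.018)][:,1],[2,98]),'ztop',np.median(z[m]))
    m=(abs(t[...,1])<.02)&(z>-.02)&(z<-.004)&(t[...,0]>.042)&(t[...,0]<.07); print('  foot end x',np.percentile(t[m][:,0],99),'y',np.percentile(t[m][:,1],[2,98]),'z',np.percentile(z[m],[5,50,95]))
p=[.6162,.2510]
chain([([*p,.2413],179.9),([*p,.05],179.9),([*p,.031],179.9)])
```

```text
w20 grip end x 0.03925211615705198 y range [-0.00882166  0.00805905] ztop 0.027366680296808193
  foot end x 0.054723192542614756 y [-0.01356958  0.01277652] z [-0.01397789 -0.01114833 -0.00821337]
w24 grip end x 0.029577156822906087 y range [-0.00782708  0.0086933 ] ztop 0.027681658251948377
  foot end x 0.04433068134619999 y [-0.01235592  0.01305744] z [-0.01895972 -0.01293184 -0.011594  ]
[-0.01, -30.35, -1.83, -8.15]
[19.13, 0.0, 0.0, -0.0]
[1.9, 0.0, 0.0, -0.0]
```

Run:
```python
from h import *
s=robot.sense(); e=s['eef_pos']; print(e)
for tag,e0 in(('w20',np.array([.53267,.05555,.10867])),('w24',e)):
    im,d,c=load(tag); P=cloud(c,d); t=tray(P)-tray(e0); z=P[...,2]-e0[2]
    m=(abs(t[...,1])<.006)&(z>.024)&(z<.034)&(t[...,0]>-.012)&(t[...,0]<.024); print(tag,m.sum(),np.polyfit(t[m][:,0],z[m],1)); 
    for lo in np.arange(-.012,.05,.006):
        k=(t[...,0]>lo)&(t[...,0]<lo+.006)&(abs(t[...,1])<.012)&(abs(z)<.04); print(round(lo,3),np.percentile(z[k],[10,50,90]).round(4))
p=[.6262,.2510]
chain([([*p,.2413],179.9),([*p,.05],179.9),([*p,.031],179.9)])
```

```text
[ 0.55457715 -0.04676297  0.2411699 ]
w20 1689 [0.00014362 0.0277475 ]
-0.012 [0.0262 0.0277 0.0362]
-0.006 [0.0263 0.0279 0.037 ]
0.0 [0.0264 0.0279 0.0373]
0.006 [0.0262 0.028  0.0373]
0.012 [0.0173 0.0274 0.0329]
0.018 [0.0248 0.0274 0.0284]
0.024 [0.0244 0.0274 0.0285]
0.03 [-0.009   0.0271  0.0283]
0.036 [-0.0097  0.0109  0.0265]
0.042 [-0.0101 -0.0092 -0.0083]
0.048 [-0.0131 -0.0119 -0.0089]
w24 1707 [-0.01639011  0.02846003]
-0.012 [0.0271 0.0285 0.0365]
-0.006 [0.0271 0.0286 0.0371]
0.0 [0.0272 0.0286 0.0374]
0.006 [0.0269 0.0286 0.0374]
0.012 [0.0154 0.0277 0.0327]
0.018 [-0.0083  0.0276  0.0287]
0.024 [-0.0089  0.0194  0.0277]
0.03 [-0.01  -0.009 -0.008]
0.036 [-0.0125 -0.0104 -0.0085]
0.042 [-0.0233 -0.0133 -0.0118]Traceback (most recent call last):
  File "<stdin>", line 7, in <module>
    return _quantile_unchecked(
        a, q, axis, out, overwrite_input, method, keepdims, weights)
    return _ureduce(a,
                    func=_quantile_ureduce_func,
    ...<5 lines>...
                    overwrite_input=overwrite_input,
                    method=method)
    r = func(a, **kwargs)
    result = _quantile(arr,
                       quantiles=q,
    ...<2 lines>...
                       out=out,
                       weights=wgt)
    slices_having_nans = np.isnan(arr[-1, ...])
                                  ~~~^^^^^^^^^
IndexError: index -1 is out of bounds for axis 0 with size 0
```

The scraper slid about 10 mm lengthways in the grip (foot end 44 mm from the TCP instead of 55), but it is still level. I correct for that.

Call:
send_rows:
  deltas:
    - [[0, -5, -0.4, -1], [0, -10, -0.9, -2], [0, -15, -1.4, -4], [0, -20, -1.9, -6], [0, -25, -2.3, -8.1], [0, -30.5, -2.8, -8.1], [0, -30.5, -2.8, -8.1], [0, -30.5, -2.8, -8.1], [4, -30.5, -2.8, -8.1], [8, -30.5, -2.8, -8.1], [12, -30.5, -2.8, -8.1], [12, -30.5, -2.8, -8.1]]

```text
t: 51.68
eef_pos: [0.6245, 0.2499, 0.1187]
tcp_rot: [0.001, -0.705, 0.002, 0.709]
ft_force: [0.1, 0.2, -1.3]
width: 0.191
```

Run:
```python
from h import *
s=robot.sense();e=s['eef_pos'];print(s['t'],e,psi(),s['width'],s['ft_force'])
im,d,c=cap('wrist','w25'); P=cloud(c,d); r=P-e
m=(abs(r[...,1])<.02)&(r[...,2]>-.02)&(r[...,2]<-.007)&(r[...,0]>.025)&(r[...,0]<.07); q=P[m]; print('foot end x',np.percentile(q[:,0],[98,99.5]),'y',np.percentile(q[:,1],[1,99]),'z',np.percentile(q[:,2],[5,50,95]))
m=(P[...,2]>.009)&(P[...,2]<.019)&(abs(P[...,0]-.6165)<.075)&(abs(P[...,1]-.251)<.03); q=P[m]; print('caddy',np.round(rect(q[:,:2]),4),'x max',np.percentile(q[:,0],99))
p=[.6262,.2510]
chain([([*p,.05],179.9)]);chain([([*p,.031],179.9)])
a=cv2.resize(im,(640,480),interpolation=cv2.INTER_CUBIC);cv2.imwrite(f'pics/w25b.png',a[...,::-1])
```

```text
51.675 [0.62446425 0.24985751 0.11873169] 179.79304759803065 0.19108544278175116 [ 0.10453906  0.15654638 -1.26763529]
foot end x [0.66863801 0.66875215] y [0.2355901 0.2625366] z [0.10446375 0.10834519 0.11016472]
caddy [ 0.6372  0.251  86.6376 46.1581  0.324 ] x max 0.6804943217375699
[7.13, -0.04, -0.04, -0.09]
[9.03, -0.04, -0.04, -0.09]
```

View pics/w25b.png

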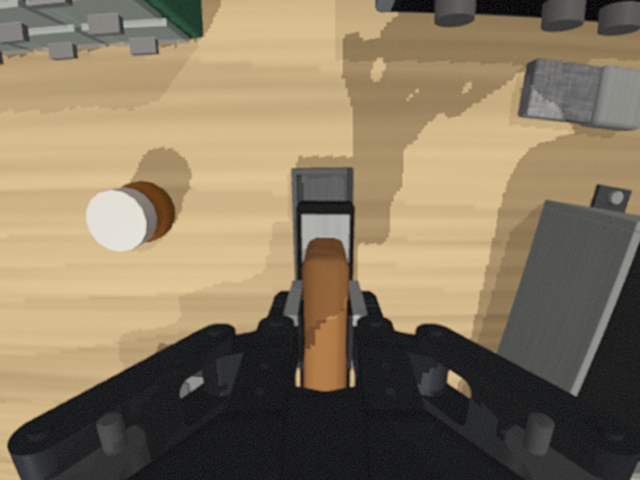

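Call:
send_rows:
  deltas:
    - [[2, -0.1, -0.2, 0], [4, -0.1, -0.2, 0], [6, -0.1, -0.2, 0], [7, -0.1, -0.2, 0], [7, -0.1, -0.2, 0], [7, -0.1, -0.2, 0], [7, -0.1, -0.2, 0]]

```text
t: 52.6
eef_pos: [0.6281, 0.2531, 0.0521]
tcp_rot: [-0.001, 0.708, -0.0, -0.707]
ft_force: [-0.5, -0.9, -0.9]
width: 0.187
```

Run:
```python
from h import *
im,d,c=cap('wrist','w26'); s=robot.sense();e=s['eef_pos'];print(s['t'],e,psi(),s['width'],s['ft_force']); P=cloud(c,d); r=P-e
m=(abs(r[...,1])<.02)&(r[...,2]>-.02)&(r[...,2]<-.007)&(r[...,0]>.025)&(r[...,0]<.07); q=P[m]; print('foot end x',np.percentile(q[:,0],[98,99.5]),'y',np.percentile(q[:,1],[1,99]),'z',np.percentile(q[:,2],[5,50,95]))
m=(P[...,2]>.009)&(P[...,2]<.019)&(abs(P[...,0]-.6165)<.075)&(abs(P[...,1]-.251)<.03); q=P[m]; print('caddy',np.round(rect(q[:,:2]),4),'x max',np.percentile(q[:,0],99))
a=cv2.resize(im,(640,480),interpolation=cv2.INTER_CUBIC);cv2.imwrite(f'pics/w26b.png',a[...,::-1])
```

```text
52.65 [0.62805778 0.25307742 0.05195143] 179.90146750581823 0.19074113825364042 [-0.46020354  0.4781098  -1.49217216]
foot end x [0.67238164 0.6724442 ] y [0.23891078 0.26594868] z [0.03773188 0.04187457 0.04371443]
caddy [  0.6163   0.2508 128.4724  46.2049   0.3627] x max 0.6803973250604752
```

View pics/w26b.png

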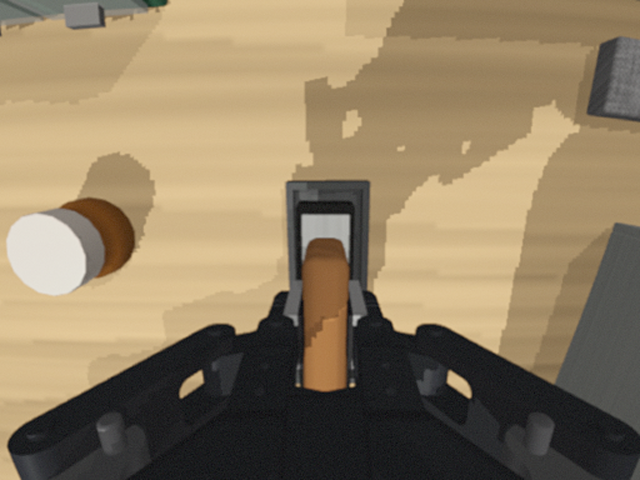

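Call:
send_rows:
  deltas:
    - [[0, 0.15, 0.1, 0], [0.5, 0.15, 0.1, 0], [1, 0.15, 0.1, 0], [1.5, 0.15, 0.1, 0], [1.8, 0.15, 0.1, 0], [1.95, 0.15, 0.1, 0], [1.95, 0.15, 0.1, 0], [1.95, 0.15, 0.1, 0]]

```text
t: 53.65
eef_pos: [0.6268, 0.2515, 0.032]
tcp_rot: [-0.001, 0.707, -0.001, -0.707]
ft_force: [0.2, 0.5, -1.3]
width: 0.197
```

Run:
```python
from h import *
im,d,c=cap('wrist','w27'); s=robot.sense();e=s['eef_pos'];print(s['t'],e,psi(),s['width'],s['ft_force']); P=cloud(c,d); r=P-e
m=(abs(r[...,1])<.005)&(r[...,2]>.02)&(r[...,2]<.035)&(r[...,0]>-.01)&(r[...,0]<.02); print('grip top',np.median(P[m][:,2]))
a=cv2.resize(im,(640,480),interpolation=cv2.INTER_CUBIC);cv2.imwrite(f'pics/w27b.png',a[...,::-1])
```

```text
53.7 [0.6268219  0.25148864 0.03195907] 179.9009357210369 0.19060590248884418 [-0.20370436  0.28834316 -0.43085224]
grip top 0.06025156828849518
```

View pics/w27b.png

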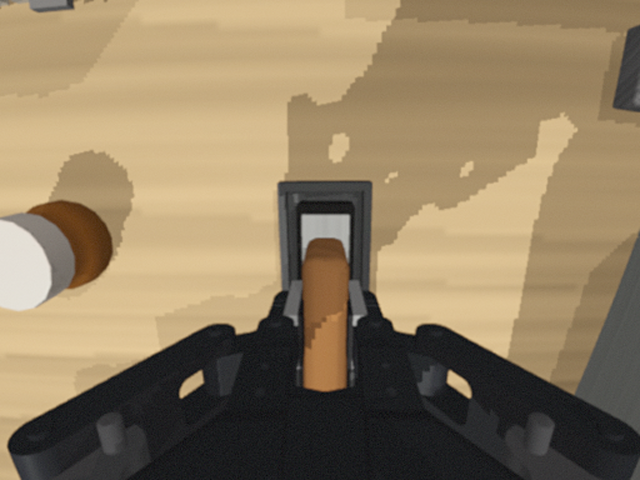

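Call:
send_rows:
  deltas:
    - [[0.1, 0, 0, 0], [0.17, 0, 0, 0], [0.17, 0, 0, 0], [0.17, 0, 0, 0]]

```text
t: 54.2
eef_pos: [0.6267, 0.2515, 0.0301]
tcp_rot: [0.001, -0.707, 0.001, 0.707]
ft_force: [0.6, -0.6, -0.8]
width: 0.194
```

Call:
send_rows:
  deltas:
    - [[0, 0, 0, 0], [0, 0, 0, 0], [0, 0, 0, 0], [0, 0, 0, 0], [-2, 0, 0, 0], [-6, 0, 0, 0], [-12, 0, 0, 0], [-18, 0, 0, 0], [-20, 0, 0, 0], [-20, 0, 0, 0]]
  claw: 0.4

```text
t: 55.45
eef_pos: [0.6274, 0.2517, 0.2331]
tcp_rot: [-0.001, 0.709, -0.0, -0.706]
ft_force: [-1.0, 0.2, -0.7]
width: 0.399
```

Run:
```python
from h import *
im,d,c=cap('wrist','w28'); s=robot.sense();e=s['eef_pos'];print(s['t'],e,psi(),s['width'],s['ft_force']); P=cloud(c,d)
for nm,(z0,z1,x0,x1,y0,y1) in dict(caddy=(.010,.018,.54,.70,.21,.29),grip=(.05,.064,.55,.69,.22,.28)).items():
    m=(P[...,2]>z0)&(P[...,2]<z1)&(P[...,0]>x0)&(P[...,0]<x1)&(P[...,1]>y0)&(P[...,1]<y1); print(nm,m.sum(), np.round(rect(P[m][:,:2]),4) if m.sum()>10 else '',P[m][:,2].mean())
p=W(.001,-.2747); chain([([*p,.225],171.8)])
a=cv2.resize(im,(640,480),interpolation=cv2.INTER_CUBIC);cv2.imwrite(f'pics/w28b.png',a[...,::-1])
```

```text
55.5 [0.62666841 0.25144018 0.23088269] 179.9030997581726 0.39845021251492885 [ 0.26505925  0.55088162 -0.62542157]
caddy 1029 [  0.6166   0.2514 127.2153  45.8384   0.7956] 0.014715778727493306
grip 888 [ 0.617   0.2509 78.4137 17.5724  0.2798] 0.056799055079610916
[0.59, 59.31, 12.52, 8.1]
```

View pics/w28b.png

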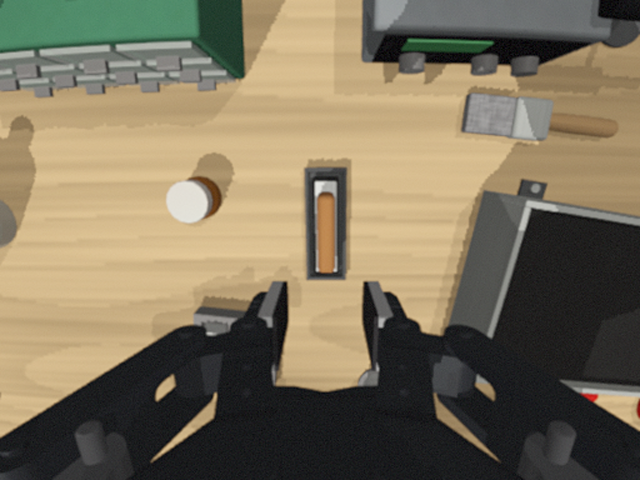

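The scraper stands in its caddy (grip at (326,233), top at 0.0568 m, same as at the start). Now the gate, with a look into the chute on the way.

Call:
send_rows:
  deltas:
    - [[-3, 59.3, 12.5, 8.1], [-3, 59.3, 12.5, 8.1], [-3, 59.3, 12.5, 8.1], [-3, 59.3, 12.5, 8.1], [-3, 59.3, 12.5, 8.1], [-3, 59.3, 12.5, 8.1], [-3, 59.3, 12.5, 8.1], [-3, 59.3, 12.5, 8.1], [-3, 59.3, 12.5, 8.1], [-3, 59.3, 12.5, 8.1], [-3, 59.3, 12.5, 8.1], [-3, 59.3, 12.5, 8.1]]

```text
t: 57.0
eef_pos: [0.5004, -0.3406, 0.2589]
tcp_rot: [0.051, -0.705, 0.05, 0.706]
ft_force: [0.3, -0.6, 0.4]
width: 0.401
```

Run:
```python
from h import *
im,d,c=cap('wrist','w29'); s=robot.sense();print(s['t'],s['eef_pos'],tray(s['eef_pos']),psi(),s['width']); handle('w29'); items('w29')
p=W(.001,-.2747); chain([([*p,.0890],171.8)])
cap('side','sd29'); cap('scene','sc29'); handle('sc29')
cv2.imwrite('pics/sc29b.png',cv2.resize(load('sc29')[0][200:305,65:225],(800,525),interpolation=cv2.INTER_CUBIC)[...,::-1])
a=cv2.resize(im,(800,600),interpolation=cv2.INTER_CUBIC);cv2.imwrite(f'pics/w29b.png',a[...,::-1])
```

```text
57.05 [ 0.50071408 -0.34021609  0.25922302] [ 0.00102865 -0.27346522] 171.8438008987201 0.395672286863518
handle 889 median tray [ 0.00425843 -0.27452277] range [[-0.0465, -0.2803], [0.048, -0.269]] ztop 0.11339521771058289 fit [ 0.00675002 -0.27487252]
[17.02, 0.12, 0.0, 0.04]
handle 309 median tray [ 0.00426777 -0.27387307] range [[-0.0472, -0.2802], [0.0488, -0.269]] ztop 0.11348601052099654 fit [-0.00086164 -0.27405825]
```

View pics/w29b.png

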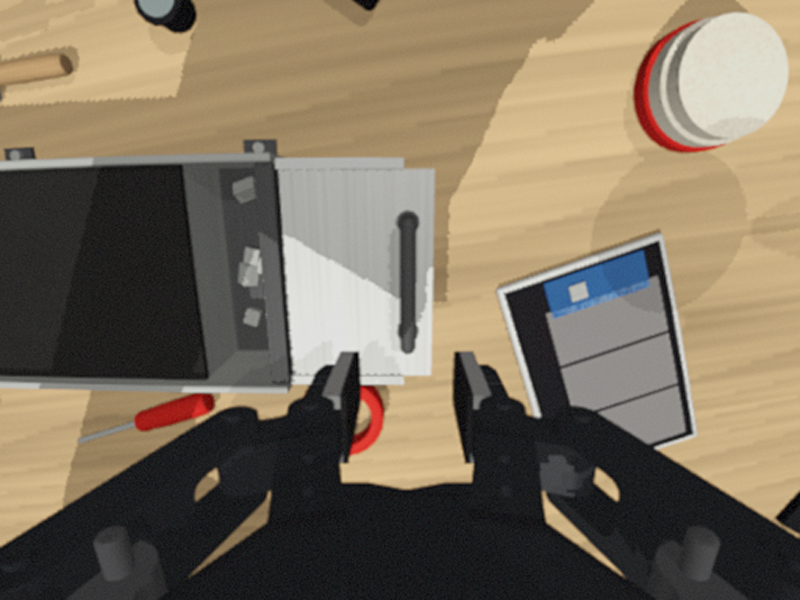

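View pics/sc29b.png

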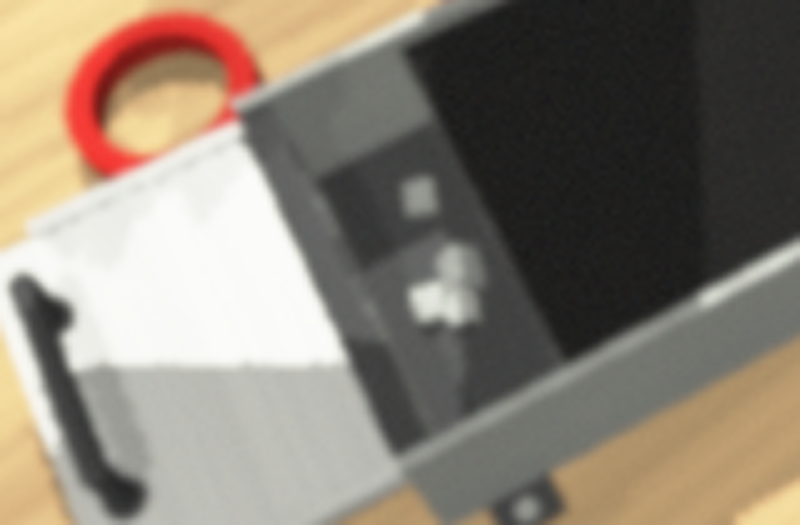

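The plate is empty and the scraps lie on the chute floor (pieces at (243,190), (250,265), (253,317)). Gripping the bar and pushing.

Call:
send_rows:
  deltas:
    - [[6, 0.1, 0, 0], [11, 0.1, 0, 0], [12.5, 0.1, 0, 0], [12.5, 0.1, 0, 0], [14, 0.1, 0, 0], [15.5, 0.1, 0, 0], [17, 0.1, 0, 0], [17, 0.1, 0, 0], [17, 0.1, 0, 0], [17, 0.1, 0, 0]]

```text
t: 58.4
eef_pos: [0.5008, -0.3425, 0.0906]
tcp_rot: [-0.05, 0.706, -0.051, -0.705]
ft_force: [0.6, -0.0, -0.2]
width: 0.399
```

Call:
send_rows:
  deltas:
    - [[0, 0, 0, 0], [0, 0, 0, 0], [0, 0, 0, 0], [0, 0, 0, 0], [0, 0, 0, 0]]
  claw: 0
  force: 80

```text
t: 59.02
eef_pos: [0.5007, -0.3422, 0.0906]
tcp_rot: [-0.051, 0.705, -0.051, -0.705]
ft_force: [-1.0, 2.4, 5.7]
width: 0.111
```

Call:
send_rows:
  deltas:
    - [[0, -0.5, 0, 0], [0, -1, 0, 0], [0, -1.6, 0, 0], [0, -2.2, 0, 0], [0, -2.8, 0, 0], [0, -3.4, 0, 0], [0, -4, 0, 0], [0, -4.6, 0, 0], [0, -5.1, 0, 0], [0, -5.5, 0, 0], [0, -5.6, 0, 0], [0, -5.6, 0, 0]]

```text
t: 60.52
eef_pos: [0.5086, -0.2882, 0.0906]
tcp_rot: [-0.05, 0.706, -0.051, -0.705]
ft_force: [-2.4, -7.3, 3.7]
width: 0.113
```

Run:
```python
from h import *
im,d,c=cap('wrist','w30'); s=robot.sense();print(s['t'],s['eef_pos'],tray(s['eef_pos']),psi(),s['width'],s['ft_force']); cap('scene','sc30'); handle('sc30')
a=cv2.resize(im,(640,480),interpolation=cv2.INTER_CUBIC);cv2.imwrite(f'pics/w30b.png',a[...,::-1])
```

```text
60.575 [ 0.50863175 -0.28822949  0.09063052] [ 0.00145058 -0.22088083] 171.80654759466202 0.10857230844486626 [-2.47472019 -6.15544874  2.90747195]
handle 242 median tray [ 0.01373351 -0.22141394] range [[-0.0122, -0.237], [0.0489, -0.2033]] ztop 0.11791920845456169 fit [ 0.01186146 -0.22108449]
```

View pics/w30b.png

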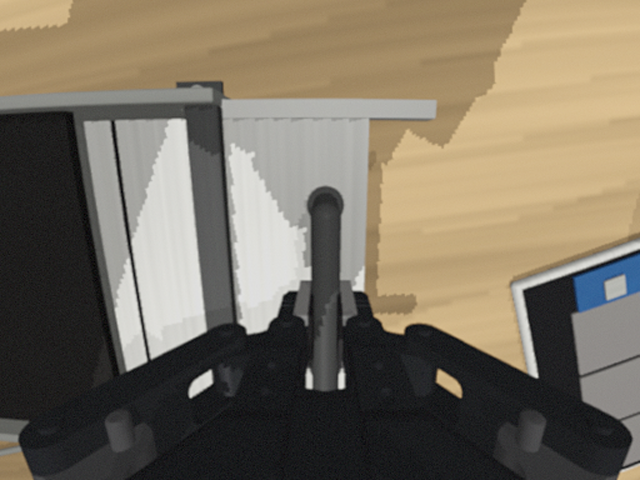

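About 6 mm remains.

Call:
send_rows:
  deltas:
    - [[0, -0.15, 0, 0], [0, -0.3, 0, 0], [0, -0.45, 0, 0], [0, -0.55, 0, 0], [0, -0.6, 0, 0], [0, -0.6, 0, 0]]

```text
t: 61.38
eef_pos: [0.5095, -0.2824, 0.0906]
tcp_rot: [-0.05, 0.706, -0.051, -0.705]
ft_force: [-2.2, -7.7, 2.6]
width: 0.112
```

Run:
```python
from h import *
im,d,c=cap('wrist','w31'); s=robot.sense();print(s['t'],s['eef_pos'],tray(s['eef_pos']),psi(),s['width'],s['ft_force']); cap('scene','sc31'); handle('sc31')
for x in(.04,.055): print(prof('w31',x,-.095,-.125))
a=cv2.resize(im,(640,480),interpolation=cv2.INTER_CUBIC);cv2.imwrite(f'pics/w31b.png',a[...,::-1])
```

```text
61.425 [ 0.50948112 -0.28243494  0.09065182] [ 0.00146479 -0.21502438] 171.80413274903722 0.10932367661089573 [-4.12318986 -7.92610006  2.53011324]
handle 240 median tray [ 0.01389925 -0.2154639 ] range [[-0.0126, -0.2314], [0.0491, -0.1976]] ztop 0.11753993135212656 fit [ 0.01153713 -0.21520059]
-95:28 -96:31 -97:31 -98:24 -99:17 -100:11 -101:71 -102:154 -103:164 -104:163 -105:164 -106:163 -107:163 -108:163 -109:162 -110:163 -111:161 -112:165 -113:167 -114:159 -115:70 -116:22 -117:127 -118:164 -119:164 -120:163 -121:163 -122:164 -123:166 -124:165
-95:29 -96:30 -97:29 -98:24 -99:15 -100:17 -101:88 -102:161 -103:164 -104:164 -105:166 -106:164 -107:163 -108:163 -109:162 -110:162 -111:162 -112:167 -113:167 -114:159 -115:73 -116:30 -117:115 -118:161 -119:163 -120:165 -121:164 -122:165 -123:167 -124:164
```

View pics/w31b.png

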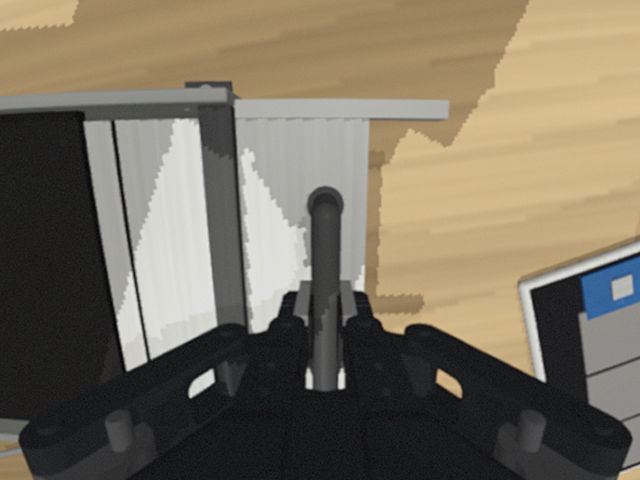

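The line is at about -115.7, so under 1 mm remains. One more nudge.

Call:
send_rows:
  deltas:
    - [[0, -0.05, 0, 0], [0, -0.1, 0, 0], [0, -0.15, 0, 0], [0, -0.15, 0, 0], [0, -0.15, 0, 0]]

```text
t: 62.1
eef_pos: [0.5096, -0.2814, 0.0907]
tcp_rot: [-0.049, 0.706, -0.052, -0.705]
ft_force: [-4.0, -10.1, 2.2]
width: 0.104
```

Run:
```python
from h import *
im,d,c=cap('wrist','w32'); s=robot.sense();print(s['t'],s['eef_pos'],tray(s['eef_pos']),psi(),s['width'],s['ft_force'])
for x in(.04,.055): print(prof('w32',x,-.097,-.12))
```

```text
62.15 [ 0.50963586 -0.28145366  0.09066649] [ 0.00147799 -0.21403106] 171.80967833661816 0.10850823250633974 [ -3.76930394 -11.31191068   1.07352041]
-97:32 -98:20 -99:15 -100:78 -101:152 -102:165 -103:163 -104:164 -105:164 -106:163 -107:162 -108:163 -109:162 -110:161 -111:165 -112:168 -113:162 -114:68 -115:22 -116:123 -117:163 -118:164 -119:164
-97:29 -98:25 -99:14 -100:86 -101:159 -102:164 -103:163 -104:164 -105:163 -106:162 -107:162 -108:162 -109:163 -110:162 -111:165 -112:167 -113:155 -114:74 -115:33 -116:121 -117:160 -118:166 -119:165
```

Call:
send_rows:
  deltas:
    - [[0, -0.1, 0, 0], [0, -0.15, 0, 0], [0, -0.15, 0, 0], [0, -0.15, 0, 0]]

```text
t: 62.65
eef_pos: [0.5097, -0.2814, 0.0907]
tcp_rot: [-0.049, 0.706, -0.052, -0.705]
ft_force: [-6.8, -21.2, -0.4]
width: 0.11
```

Run:
```python
from h import *
im,d,c=cap('wrist','w33'); s=robot.sense();print(s['t'],s['eef_pos'],tray(s['eef_pos']),psi(),s['width'],s['ft_force'])
for x in(.04,.055): print(prof('w33',x,-.097,-.12))
```

```text
62.7 [ 0.5096793  -0.28137961  0.09069959] [ 0.00151043 -0.21395157] 171.80751060910654 0.11088884322430273 [ -7.12241831 -21.23312119   0.41848871]
-97:25 -98:27 -99:16 -100:73 -101:149 -102:164 -103:164 -104:165 -105:163 -106:163 -107:162 -108:162 -109:162 -110:162 -111:165 -112:169 -113:163 -114:75 -115:19 -116:120 -117:164 -118:163 -119:164
-97:31 -98:25 -99:15 -100:82 -101:155 -102:166 -103:164 -104:165 -105:163 -106:163 -107:161 -108:162 -109:162 -110:162 -111:166 -112:167 -113:154 -114:71 -115:34 -116:124 -117:161 -118:164 -119:164
```

The force rose to 21 N without motion: the gate is on its stop. Easing off, releasing, and going for a last look at the block.

Call:
send_rows:
  deltas:
    - [[0, 0.1, 0, 0], [0, 0.2, 0, 0], [0, 0.2, 0, 0]]

```text
t: 63.08
eef_pos: [0.5097, -0.2815, 0.0907]
tcp_rot: [-0.05, 0.706, -0.051, -0.705]
ft_force: [-3.5, -8.2, 3.7]
width: 0.11
```

Call:
send_rows:
  deltas:
    - [[0, 0, 0, 0], [0, 0, 0, 0], [0, 0, 0, 0], [0, 0, 0, 0], [-2, 0, 0, 0], [-6, 0, 0, 0], [-12, 0, 0, 0], [-16, 0, 0, 0], [-16, 0, 0, 0]]
  claw: 0.4

```text
t: 64.2
eef_pos: [0.5106, -0.2806, 0.2534]
tcp_rot: [-0.049, 0.707, -0.052, -0.703]
ft_force: [-0.7, 0.1, -1.1]
width: 0.399
```

Run:
```python
from h import *
im,d,c=cap('wrist','w34'); s=robot.sense();print(s['t'],s['eef_pos'],tray(s['eef_pos']),psi(),s['width'],s['ft_force']); handle('w34'); print(prof('w34',.03,-.097,-.12)); items('w34')
chain([([.52,.20,.36],171.8)])
a=cv2.resize(im,(640,480),interpolation=cv2.INTER_CUBIC);cv2.imwrite(f'pics/w34b.png',a[...,::-1])
```

```text
64.25 [ 0.50986143 -0.28007717  0.25108682] [ 0.00150493 -0.21263647] 171.8072391495064 0.39785691686183994 [ 0.94430978 -0.59479804 -0.87577758]
handle 957 median tray [ 0.00279535 -0.2141682 ] range [[-0.0463, -0.2199], [0.0484, -0.2085]] ztop 0.11334798776033216 fit [ 0.00048183 -0.21419054]
-97:32 -98:27 -99:64 -100:114 -101:159 -102:179 -103:182 -104:182 -105:181 -106:181 -107:180 -108:180 -109:179 -110:181 -111:183 -112:181 -113:167 -114:108 -115:101 -116:136 -117:182 -118:203 -119:224
[-10.89, -47.66, 5.84, 0.01]
```

View pics/w34b.png

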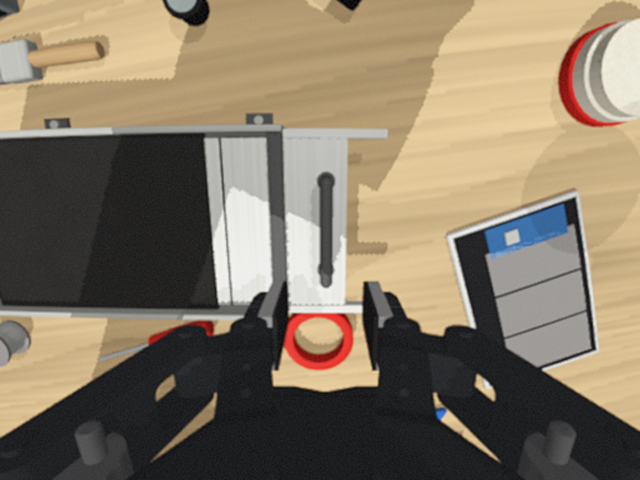

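Call:
send_rows:
  deltas:
    - [[-10.9, -47.7, 5.8, 0], [-10.9, -47.7, 5.8, 0], [-10.9, -47.7, 5.8, 0], [-10.9, -47.7, 5.8, 0], [-10.9, -47.7, 5.8, 0], [-10.9, -47.7, 5.8, 0], [-10.9, -47.7, 5.8, 0], [-10.9, -47.7, 5.8, 0], [-10.9, -47.7, 5.8, 0], [-10.9, -47.7, 5.8, 0], [-10.9, -47.7, 5.8, 0], [-10.9, -47.7, 5.8, 0]]

```text
t: 65.75
eef_pos: [0.5203, 0.1995, 0.3588]
tcp_rot: [0.051, -0.705, 0.051, 0.705]
ft_force: [-0.0, 0.8, 0.5]
width: 0.4
```

Run:
```python
from h import *
im,d,c=cap('wrist','w35'); s=robot.sense();print(s['t'],s['eef_pos'],s['joint_vel'].round(2)); blk('w35'); items('w35')
a=cv2.resize(im,(800,600),interpolation=cv2.INTER_CUBIC);cv2.imwrite(f'pics/w35b.png',a[...,::-1])
cap('scene','sc35'); handle('sc35'); blk('sc35')
```

```text
65.8 [0.52027124 0.19964332 0.35892128] [ 0. -0. -0. -0.  0. -0.]
BLK px [192. 193.] 190 ztop 0.0356 blockxy [ 0.0285 -0.0289] wh [24.6 24.1] yaw rel 0.0
BLK px [163. 195.] 193 ztop 0.0354 blockxy [0.0247 0.0262] wh [24.8 24.2] yaw rel -1.0
BLK px [193. 219.] 189 ztop 0.0354 blockxy [-0.024  -0.0252] wh [24.5 24.9] yaw rel -1.4
BLK px [166. 221.] 182 ztop 0.0354 blockxy [-0.0251  0.0268] wh [24.6 24.7] yaw rel 1.9
handle 286 median tray [ 0.00446711 -0.21398518] range [[-0.0464, -0.2203], [0.0487, -0.2086]] ztop 0.11358727474863575 fit [-0.00346319 -0.21401209]
BLK px [317. 109.] 72 ztop 0.0356 blockxy [-0.0251  0.0251] wh [25.8 25.6] yaw rel 6.5
BLK px [302. 116.] 68 ztop 0.0357 blockxy [-0.0239 -0.0252] wh [23.6 26.4] yaw rel 3.2
BLK px [328. 120.] 82 ztop 0.0359 blockxy [0.0238 0.0255] wh [26.2 24.1] yaw rel 1.1
BLK px [313. 129.] 77 ztop 0.0356 blockxy [ 0.028 -0.028] wh [27.  25.1] yaw rel 4.0
```

View pics/w35b.png

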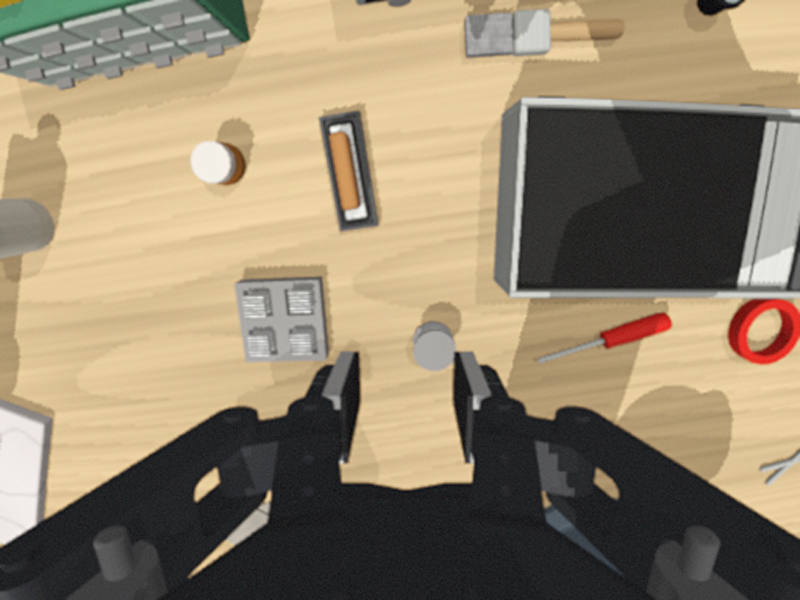

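View pics/sc35.png

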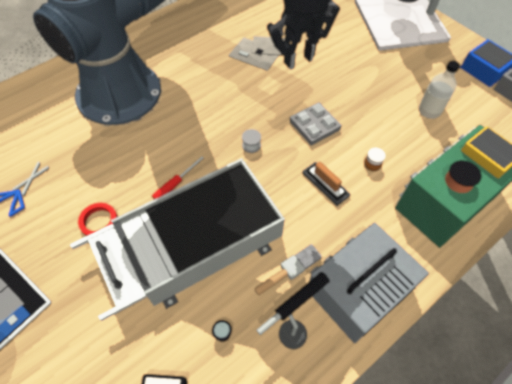

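All four sinks are flat in their pockets, the plate is empty, the scraper is in its caddy, the gate is shut, and the other things stand where they were. Handing in.

```bash
python3 -c "
from h import *
print(robot.finish_job())"
```

```text
the job is handed in; nothing more can be done
None
```

The job is done and handed in at about 66 s of the 210 s allowed; no verdict came back.

**Heat sinks:** Four were on the tray, and each now sits in its own pocket, fins up. Their tops read 35 mm above the bench, which is what a sink flat on the pocket floor should read. The one in the +x, −y pocket sits about 3–4 mm off centre, against the pocket wall, but flat.

**Gate:** It stood about 7 mm out at the start, so I pulled it by the scribed line rather than by a fixed 60 mm. With the line level with the bridge's outer face, the handle had moved 60.5 mm from shut by the wrist camera and 59.9 mm by the scene camera. At the end I pushed it to its stop: the force rose to 21 N with no further motion, and the handle reads y −214 mm against −215 mm expected.

**Scrap:** There were five pieces, and I swept them into the chute in two passes. The plate then read empty. The pieces lie on the chute floor, though the heap overlaps in the pictures, so I could not count all five separately.

**Scraper:** It slid about 10 mm along the grip during the first sweep. I corrected for that, and it now stands in its caddy at its original height.

**Other things on the bench:** They look unmoved in the last pictures; I did not measure them one by one.

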